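# Sanitise the garnish boards and slide them into the drying bays

### The arm

A 6-joint arm with a two-finger parallel gripper is mounted at the origin on the work surface. World frame = base frame: x ahead of the robot, y to its left, z up, the work surface at z = 0. Lengths are in mm, angles in rad, forces in N, time in s.
With the tool pointing down it reaches from about 300 to 850 mm from the base axis. Payload 5.4 kg.
Tool frame: the origin (TCP) lies midway between the tips of the shut fingers; the grasp point (between the pads) lies 19 mm behind it; z points along the fingers, y is the direction in which the jaws open and shut (so a half turn about z gives the same grasp; the last joint's range is limited). The gripper opens to 85 mm and grips with 20 to 120 N. Pads are 22 mm wide; open, the fingers measure 114 mm over their backs; the gripper's body (76 mm by 85 mm) begins 54 mm behind the grasp point. The pads swing forward as they close: fully open they stand 13 mm farther back than shut.
Start: joints at [-1.325, 0.158, 1.597, -0, 1.386, -0.21], TCP at [253.079, -516.292, 231.299] pointing down, gripper open.
Joint ranges: [-2.91, 2.91], [-0.94, 2.29], [0.18, 2.7], [-1.29, 4.43], [0.17, 2.64], [-3, 3]. Speed limits (rad/s): [2.57, 2.57, 3.14, 3.14, 3.14, 3.14].

### API

Orientations are given as a 3x3 rotation matrix whose columns are the frame's x, y, z axes.
In Python, from station import ctrl gives the robot as it stands. The module is installed in compiled form; this text tells all that it offers.
- The arm moves only by the shell command python3 -m inch 'ROWS' [FORCE]. ROWS is JSON, a list of rows, each a list of 3 entries, a list of its own where there are three numbers: the turn, a rotation vector about the tool's x, y, z each as a share of 360 degrees, from -1 to 1, then the shift along the tool's x, y, z each as a share of 10 cm, from -1 to 1, then the closure, from -1 (fully open) to 1 (shut). In form: [[[wx, wy, wz], [dx, dy, dz], gripper], ...]. A call has 1 to 20 rows; each row is the pose to reach, as a shift and turn from the pose commanded when the call began, along the tool's axes at that moment, turning the shorter way round; what a row does not reach only later rows make up. A row lasts 1/12 s, in which the tool goes at most 41.7 mm and 7.16 degrees, less where a joint would pass 70% of its speed; a pose out of reach is approached as far as the arm can. A call with a number of a shift or a turn outside -1 to 1 is refused whole. A call with a gripper value outside its range is refused whole. The fingers move at their own pace and stop on an object; FORCE is the grip in N (left out, the last holds). Time passes only in rows, so rows that repeat a pose let the fingers close. It gives the time, the measured TCP pose, the force and the opening at its end, in the units of the state.
- ctrl.state(): the state, without advancing time (a new reading comes with each control period).
- ctrl.grab_frame(name): name is "side" or "top" or "wrist"; returns a dict with "color" (480x640x3 uint8, red, green, blue), "depth" (480x640 float32, mm along the optical axis (not along the pixel's ray), 0 where there is no reading), "fovy" (degrees; the focal length in pixels is half the picture's height over the tangent of half this angle, whatever the lens; pixels are square), "cx", "cy" (the principal point, pixels), "distortion" ([k1, k2, p1, p2, k3] as OpenCV has them; the pictures are not rectified), "rvec" (rotation vector, rad) and "tvec" (3), from world to camera coordinates, as OpenCV has them. Camera axes: x right, y down, z forward; pixel columns grow to the right and rows downward; lengths in mm; the calibration is good to about 2 mm. A picture is of the moment at which its call begins.
- ctrl.hand_in(): hands the job in, once; it reports no verdict.
The state is a dict: "clock": time; "qpos": joint angles; "joint_vel": joint speeds; "joint_efforts": joint torques, N m; "tcp_pos": TCP position; "orientation": TCP orientation; "force": force on the tool from outside, world axes, zero at the start; "ft_torque": the same for the moment, N m; "gripper_width": finger opening in mm.
Only numpy, scipy, OpenCV 4.12 (cv2) and the standard library are available. Lean on these libraries where they do the work, as an engineer would, in place of code of your own. Each camera call takes 0.05 s, during which the arm holds its last target.

### The job

Take the brush by its handle, dip its tip well into the blue sanitiser pot, and dab it on the middle of each small cutting board that is there, in food-safety order: green, then yellow, then red (two or three of them are out). Keep every dip and dab in place for about three seconds. Then dip the brush into the white rinse pot and stand it upright in its black dish again; after that push each board across the bench into a blue-taped bay, one board to a bay (any bay), lying flat and wholly inside the tape. Leave the pots standing where they are and do not disturb the other kitchen things.

Things in the scene. Friction and masses are not known exactly. Their poses are not given: they have to be found in the camera images.
- green_board: small green plastic cutting board lying flat, a square slab 90 x 90 mm and 20 mm thick, about 0.16 kg (varies); origin at the centre of its underside, x and y along its sides, z up; loose, slides on the steel bench; may be absent
- yellow_board: small yellow plastic cutting board lying flat, a square slab 90 x 90 mm and 20 mm thick, about 0.16 kg (varies); origin at the centre of its underside, x and y along its sides, z up; loose, slides on the steel bench; may be absent
- red_board: small red plastic cutting board lying flat, a square slab 90 x 90 mm and 20 mm thick, about 0.16 kg (varies); origin at the centre of its underside, x and y along its sides, z up; loose, slides on the steel bench; may be absent
- bay_a: drying bay: a square outline of blue tape on the bench, 130 mm inside the tape (a board fits with 20 mm to spare all round); tape flush with the bench; origin at the centre of the square, axes along its sides
- bay_b: drying bay: a square outline of blue tape on the bench, 130 mm inside the tape (a board fits with 20 mm to spare all round); tape flush with the bench; origin at the centre of the square, axes along its sides
- bay_c: drying bay: a square outline of blue tape on the bench, 130 mm inside the tape (a board fits with 20 mm to spare all round); tape flush with the bench; origin at the centre of the square, axes along its sides
- sanitiser_pot: BLUE round open pot (sanitiser), loose, 0.4 kg, outer diameter 90 mm at the rim and 84 mm at the foot, 70 mm high, walls 4 mm, inner floor 5 mm up; origin at the centre of its underside, z up
- rinse_pot: WHITE round open pot (rinse), same shape and size as the blue one; origin at the centre of its underside, z up
- brush_dish: black shallow round dish fixed to the bench, the brush's home: outer diameter 96 mm, rim 14 mm high, walls 4 mm, inner floor 4 mm up; origin at the centre of its underside
- brush: hand brush, standing upright in its dish at the start, handle up, 150 mm long, 0.12 kg: a cream bristle head 36 mm across and 30 mm high (34 mm across at its flat end face, rigid), a steel collar to 56 mm, then an orange round handle 20 mm across from 56 to 150 mm; origin at the centre of the bristle end face (the tip), z along the handle, away from the bristles
- spoon: bystander: a metal spoon lying flat; origin at its underside, in the middle of its length; not part of the job
- spice_jar: bystander: a closed jar, 52 mm across, 90 mm high; origin at the centre of its underside; not part of the job
- tomato_can: bystander: a can, 74 mm across, 100 mm high; origin at the centre of its underside; not part of the job
- ramekin: bystander: a small white bowl, 80 mm across, 45 mm high; origin at the centre of its underside; not part of the job
- pepper_tin: bystander: a steel tin, 50 mm across, 50 mm high; origin at the centre of its underside; not part of the job
- spatula: bystander: a kitchen spatula lying flat; origin at its underside, in the middle of its length; not part of the job
Not all that is in view belongs to the job. Several things look just like the brush: the one meant starts farthest to the robot's left.

How it is judged:
By the outcome, as a careful person would: the job done as asked, in the order asked, and still so for the second after the job is handed in, with the robot touching nothing.
Of green_board, yellow_board, red_board only 2 to 3 are there at a start; the rules pass over those that are not, and their reading is None.
At some moment in a run one of green_board, yellow_board, red_board may be knocked a few centimetres aside while the robot is not near it.
It also fails if it takes over 210 s, if anything falls off the work surface, if the arm or the gripper's body presses on something with over 40 N, if the wrist force passes 120 N, or if a joint passes its speed limit or range.

## Working session

There is one attempt and no reset: what is moved stays moved. The work goes in short steps, Python scripts to look and compute and a shell command to move; the robot and the scene stay as the last step left them, time stands still between calls to the robot, and variables do not carry over. Pictures are saved under pics/ and viewed, and the job is handed in when it is done.

```bash
mkdir -p pics; ls; cat > h.py <<'E'
import numpy as np, cv2, pickle
from station import ctrl
def grab(n,save=None):
    f=ctrl.grab_frame(n)
    if save: cv2.imwrite('pics/'+save+'.png',f['color'][:,:,::-1])
    return f
def K(f):
    fl=240/np.tan(np.radians(f['fovy'])/2)
    return np.array([[fl,0,f['cx']],[0,fl,f['cy']],[0,0,1.]])
def ray(f,uv):
    uv=np.asarray(uv,float).reshape(-1,1,2)
    p=cv2.undistortPoints(uv,K(f),np.array(f['distortion'],float)).reshape(-1,2)
    R,_=cv2.Rodrigues(np.array(f['rvec'],float)); t=np.array(f['tvec'],float).ravel()
    d=np.c_[p,np.ones(len(p))]
    return -R.T@t, d@R, R, t
def onz(f,uv,z):
    c,d,_,_=ray(f,uv); s=(z-c[2])/d[:,2]; return c+d*s[:,None]
def cloud(f):
    v,u=np.mgrid[0:480,0:640]; c,d,_,_=ray(f,np.stack([u,v],-1).reshape(-1,2))
    return (c+d*f['depth'].reshape(-1,1)).reshape(480,640,3)
def proj(f,X):
    return cv2.projectPoints(np.asarray(X,float).reshape(-1,3),np.array(f['rvec'],float),np.array(f['tvec'],float),K(f),np.array(f['distortion'],float))[0].reshape(-1,2)
E
python3 - <<'E'
from h import *
for n in ['side','top','wrist']:
    f=grab(n,n+'0'); c,d,R,t=ray(f,[[320,240]]); print(n,f['fovy'],c.round(),d.round(2),f['distortion'])
    pickle.dump(f,open(n+'0.pkl','wb'))
s=ctrl.state(); print(s)
E
```

```text
pics
side 46.43847206160504 [   5. 1087.  757.] [[ 0.36 -0.8  -0.48]] [0.03410946 0.         0.         0.         0.        ]
top 50.2262544762499 [ 362.  -68. 1224.] [[ 0.14  0.02 -0.99]] [-0.03538501  0.          0.          0.          0.        ]
wrist 71.97739028083923 [ 328. -482.  374.] [[-0.29 -0.14 -0.95]] [-0.02885116  0.          0.          0.          0.        ]
{'clock': 0.15, 'qpos': array([-1.32509348e+00,  1.58910779e-01,  1.59794852e+00,  4.66401602e-06,
        1.38620450e+00, -2.10125430e-01]), 'joint_vel': array([ 0.00061517, -0.00300281, -0.00286264,  0.00134231,  0.00033372,
        0.00036726]), 'joint_efforts': array([-4.65816847e-04, -3.96379316e+01, -3.31783926e+01, -2.86986924e-04,
        5.44809780e-03, -1.16784602e-05]), 'tcp_pos': array([ 252.97166956, -515.84296225,  230.53665639]), 'orientation': array([[ 8.97897159e-01,  4.40205142e-01, -3.53390807e-04],
       [ 4.40205174e-01, -8.97896077e-01,  1.42807412e-03],
       [ 3.11337351e-04, -1.43782816e-03, -9.99998918e-01]]), 'force': array([-0.10696312, -0.03625915, -0.92655341]), 'ft_torque': array([-0.04663172, -0.00385067,  0.02684646]), 'gripper_width': 85.45211013822798}
```

View pics/top0.png

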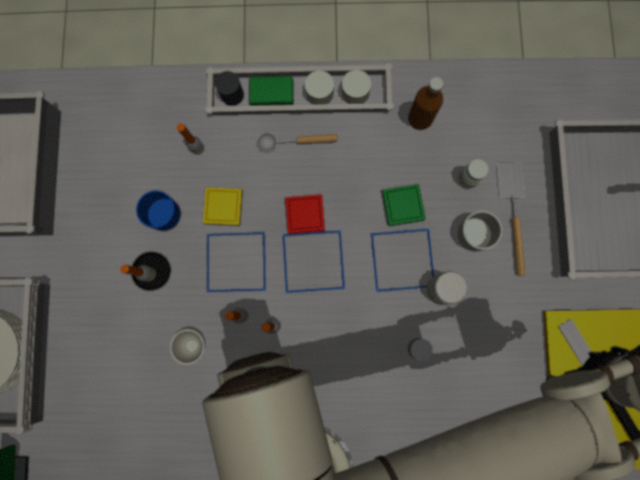

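View pics/side0.png

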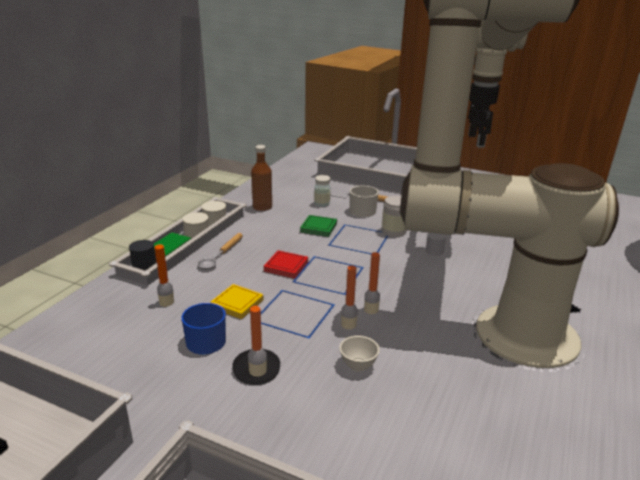

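View pics/wrist0.png

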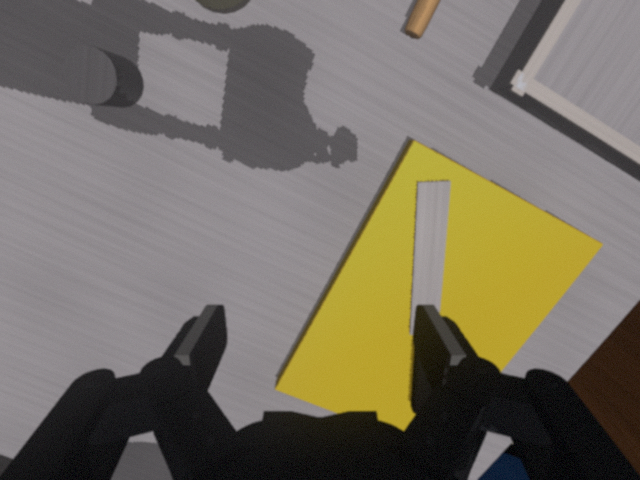

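The top view shows four orange-handled brushes:
- in the black dish, base at about (150,270)
- at (190,140)
- at (232,315)
- at (268,326)

+y is to the left of the image, so the one in the black dish is farthest left and also fits "in its dish". There are three boards, yellow (223,206), red (305,214) and green (404,205), with the bays just below them. Next I'll measure and crop.

```bash
cat > meas.py <<'E'
from h import *
def mask(hsv,lo,hi): return cv2.inRange(hsv,np.array(lo),np.array(hi))
def boards(f,P=None):
    P=cloud(f) if P is None else P
    hsv=cv2.cvtColor(f['color'],cv2.COLOR_RGB2HSV); out={}
    for n,(lo,hi) in dict(green=([45,120,40],[85,255,255]),yellow=([20,150,100],[35,255,255]),red=([0,180,80],[5,255,255])).items():
        m=mask(hsv,lo,hi)
        if n=='red': m|=mask(hsv,[172,180,80],[180,255,255])
        sel=(P[...,2]>10)&(P[...,2]<30)&(P[...,0]>300)&(P[...,0]<720)&(P[...,1]<330)&(P[...,1]>-450)
        m=cv2.morphologyEx((m>0).astype(np.uint8)*sel.astype(np.uint8),cv2.MORPH_OPEN,np.ones((3,3)))
        k,l,st,_=cv2.connectedComponentsWithStats(m)
        if k<2: continue
        i=1+np.argmax(st[1:,4]); mm=(l==i).astype(np.uint8)
        if st[i,4]<150: continue
        c=cv2.findContours(mm,cv2.RETR_EXTERNAL,cv2.CHAIN_APPROX_NONE)[0][0].reshape(-1,2)
        X=onz(f,c,20)[:,:2].astype(np.float32)
        r=cv2.minAreaRect(X); out[n]=(np.round(r[0],1),np.round(r[1],1),round((r[2]+45)%90-45,1),st[i,4],np.median(P[...,2][mm>0]).round(1))
    return out
E
python3 - <<'E'
from meas import *
for n in ['top','side']:
    f=pickle.load(open(n+'0.pkl','rb')); P=cloud(f)
    print(n); 
    for k,v in boards(f,P).items(): print(k,v)
f=pickle.load(open('top0.pkl','rb')); P=cloud(f)
cv2.imwrite('pics/crop_top.png',cv2.resize(f['color'][110:370,100:260,::-1],None,fx=2.2,fy=2.2))
cv2.imwrite('pics/crop_top2.png',cv2.resize(f['color'][140:370,350:540,::-1],None,fx=2.4,fy=2.4))
s=pickle.load(open('side0.pkl','rb'))
cv2.imwrite('pics/crop_side.png',cv2.resize(s['color'][220:400,130:420,::-1],None,fx=2.5,fy=2.5))
for nm,uv in dict(blue=(157,210),dish=(150,270),white=(481,230),can=(450,288),ram=(187,346),jar=(474,173)).items(): print(nm,onz(f,[uv],0).round())
E
```

```text
top
green (array([ 616.5, -248.7]), array([86.7, 88.1]), 8.2, np.int32(1289), np.float64(21.3))
yellow (array([620.3, 186.4]), array([88.6, 88. ]), -3.6, np.int32(1309), np.float64(21.2))
red (array([597.5, -11.8]), array([87.1, 85.3]), 3.7, np.int32(1256), np.float64(21.2))
side
green (array([ 613.7, -239.8]), array([86.7, 90.1]), 9.5, np.int32(403), np.float64(19.6))
yellow (array([616.7, 196.7]), array([97.2, 96.2]), -3.9, np.int32(902), np.float64(19.5))
red (array([594.9,  -3. ]), array([88.1, 89.2]), 3.7, np.int32(592), np.float64(19.4))
blue [[617. 352.   0.]]
dish [[470. 364.   0.]]
white [[ 555. -437.    0.]]
can [[ 416. -355.    0.]]
ram [[289. 270.   0.]]
jar [[ 697. -429.    0.]]
```

```bash
python3 - <<'E'
from meas import *
# height map clusters from top + side merged
import scipy.ndimage as nd
for n in ['top','side']:
    f=pickle.load(open(n+'0.pkl','rb')); P=cloud(f)
    print(n,'bench z',np.median(P[...,2][(P[...,0]>300)&(P[...,0]<700)&(abs(P[...,1])<300)&(abs(P[...,2])<15)]).round(2))
    q=(P[...,0]>200)&(P[...,0]<730)&(P[...,1]<330)&(P[...,1]>-480)&(P[...,2]>8)&(P[...,2]<200)&(f['depth']>0)
    l,k=nd.label(q)
    for i in range(1,k+1):
        p=P[l==i]
        if len(p)<60: continue
        v,u=np.argwhere(l==i).mean(0)
        print(f'({u:.0f},{v:.0f})',len(p),p.min(0).round(),p.max(0).round())
E
```

```text
top bench z 1.3
(473,174) 607 [ 655. -433.    8.] [ 705. -385.  100.]
(403,205) 1419 [ 566. -299.    8.] [ 666. -199.   30.]
(222,206) 1414 [573. 140.   8.] [668. 236.  28.]
(170,214) 380 [561. 287.   8.] [650. 330.  77.]
(305,214) 1398 [551. -58.   8.] [646.  35.  28.]
(481,231) 850 [ 499. -463.    8.] [ 588. -375.   76.]
(167,272) 71 [430. 310.   8.] [502. 330.  20.]
(446,288) 1046 [ 377. -368.   10.] [ 449. -296.  108.]
(237,315) 255 [344. 124.  10.] [376. 155. 155.]
(271,326) 215 [318.  48.  13.] [350.  79. 154.]
(186,347) 831 [251. 217.   8.] [330. 298.  52.]
(420,349) 451 [ 254. -297.    8.] [ 303. -248.   59.]
side bench z -0.03
(322,190) 439 [ 654. -427.    8.] [ 707. -374.   95.]
(363,200) 765 [ 501. -467.    8.] [ 591. -364.   73.]
(392,217) 724 [ 377. -362.    8.] [ 452. -287.  103.]
(318,225) 533 [ 567. -296.    8.] [ 666. -193.   25.]
(435,243) 368 [ 251. -286.    8.] [ 303. -239.   54.]
(285,263) 761 [552. -55.   8.] [645.  41.  24.]
(373,285) 636 [317.  57.   8.] [352.  94. 152.]
(349,299) 680 [342. 133.   8.] [377. 166. 152.]
(224,306) 1739 [563. 142.   8.] [668. 330.  73.]
(358,352) 1035 [252. 220.   8.] [330. 303.  49.]
```

View pics/crop_side.png

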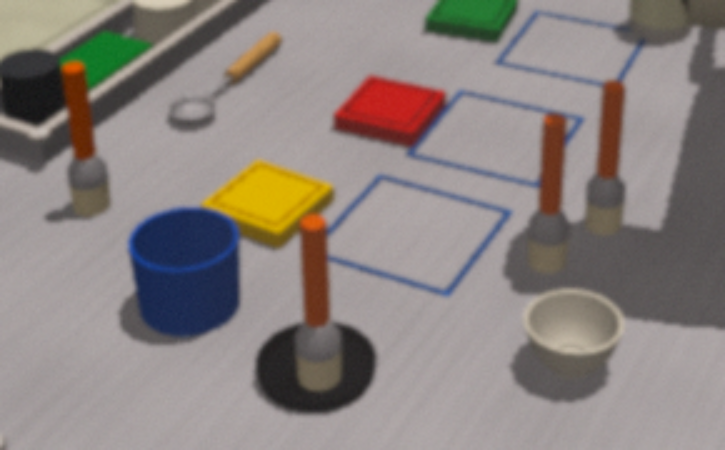

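View pics/crop_top2.png

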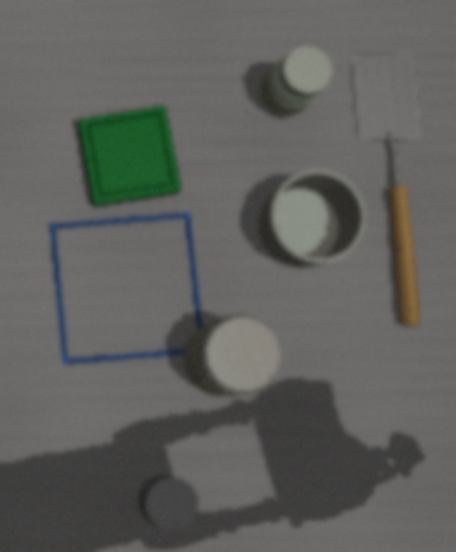

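View pics/crop_top.png

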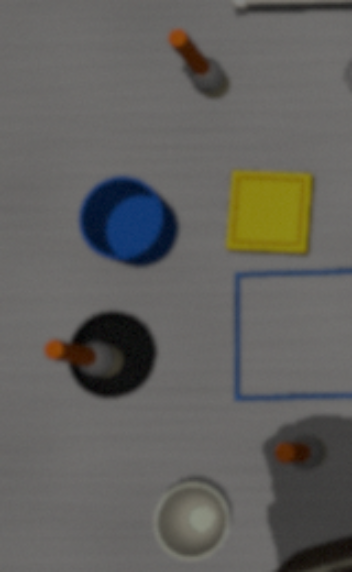

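The crops confirm it. The target brush is the one standing in the black dish (crop_side (315,300), top (150,270)). The blue pot is at top (157,210), and the open white pot at (481,230) is the rinse pot, because the ramekin at (187,346) is smaller and footed. The two cameras disagree by about 8 mm in y, so I'll measure with a wider y range and then bring in the wrist camera.

```bash
cat > m2.py <<'E'
from meas import *
import scipy.ndimage as nd
def axis_at(f,P,box,zlo,zhi):
    q=(P[...,0]>box[0])&(P[...,0]<box[1])&(P[...,1]>box[2])&(P[...,1]<box[3])&(P[...,2]>zlo)&(P[...,2]<zhi)
    return P[q]
def fitc(p,r=None):
    from scipy.optimize import least_squares
    g=lambda x:np.hypot(p[:,0]-x[0],p[:,1]-x[1])-(r or x[2])
    s=least_squares(g,[p[:,0].mean(),p[:,1].mean(),40],loss='soft_l1'); return s.x.round(1)
def bays(f):
    hsv=cv2.cvtColor(f['color'],cv2.COLOR_RGB2HSV)
    m=mask(hsv,[105,90,40],[125,255,255]); P=onz(f,np.stack(np.meshgrid(range(640),range(480)),-1).reshape(-1,2),0).reshape(480,640,3)
    m=cv2.dilate(m*((P[...,0]>350)&(P[...,0]<700)&(P[...,1]<260)&(P[...,1]>-450)),np.ones((3,3)))
    k,l,st,_=cv2.connectedComponentsWithStats(m)
    for i in range(1,k):
        if st[i,4]<200: continue
        X=P[l==i][:,:2].astype(np.float32); r=cv2.minAreaRect(X); yield np.round(r[0],1),np.round(r[1],1),round((r[2]+45)%90-45,1),st[i,4]
E
python3 - <<'E'
from m2 import *
for n in ['top','side']:
    f=pickle.load(open(n+'0.pkl','rb')); P=cloud(f); print(n)
    for b in bays(f): print('bay',b)
    for nm,box in dict(dishbrush=(400,530,290,430),brush2=(640,800,200,330)).items():
        for z in [(8,16),(20,34),(62,80),(80,110),(110,150),(150,165)]:
            p=axis_at(f,P,box,*z)
            if len(p)>5: print(nm,z,len(p),p.min(0).round(),p.max(0).round())
    for nm,box in dict(blue=(550,670,270,400),rinse=(490,610,-480,-360)).items():
        p=axis_at(f,P,box,62,80); print(nm,len(p),p.min(0).round(),p.max(0).round(),fitc(p))
E
```

```text
top
bay (array([ 486.1, -244.6]), array([145.9, 145.5]), 4.0, np.int32(811))
bay (array([487.5, 155.9]), array([145.4, 144.4]), 1.0, np.int32(850))
bay (array([486.3, -30.2]), array([145.6, 145.2]), 3.1, np.int32(812))
dishbrush (8, 16) 277 [421. 306.   8.] [525. 406.  16.]
dishbrush (20, 34) 29 [423. 318.  20.] [490. 396.  34.]
dishbrush (62, 80) 31 [451. 352.  62.] [471. 369.  79.]
dishbrush (80, 110) 44 [452. 354.  81.] [472. 366. 110.]
dishbrush (110, 150) 63 [452. 354. 110.] [470. 366. 149.]
dishbrush (150, 165) 76 [453. 355. 150.] [470. 376. 161.]
brush2 (8, 16) 24 [641. 205.   8.] [798. 322.  16.]
brush2 (20, 34) 116 [640. 201.  20.] [777. 330.  34.]
brush2 (62, 80) 48 [641. 243.  63.] [777. 329.  80.]
brush2 (80, 110) 49 [762. 244.  80.] [779. 261. 109.]
brush2 (110, 150) 91 [761. 244. 110.] [781. 263. 150.]
brush2 (150, 165) 34 [764. 246. 150.] [780. 262. 154.]
blue 299 [561. 287.  62.] [650. 378.  77.] [605.2 331.9  42.8]
rinse 288 [ 500. -463.   62.] [ 588. -375.   76.] [ 543.5 -418.    42. ]
side
bay (array([656.3, 236.3]), array([54.5, 96.1]), -0.6, np.int32(491))
bay (a
[... 167 characters left out ...]
87.  34.]
dishbrush (62, 80) 77 [450. 363.  63.] [471. 379.  80.]
dishbrush (80, 110) 128 [450. 362.  80.] [469. 380. 110.]
dishbrush (110, 150) 191 [450. 362. 110.] [469. 381. 150.]
dishbrush (150, 165) 63 [450. 359. 150.] [468. 379. 155.]
brush2 (8, 16) 51 [641. 247.   8.] [783. 310.  16.]
brush2 (20, 34) 163 [640. 201.  20.] [785. 328.  34.]
brush2 (62, 80) 97 [641. 249.  62.] [779. 330.  79.]
brush2 (80, 110) 102 [760. 252.  81.] [781. 270. 110.]
brush2 (110, 150) 160 [760. 249. 111.] [781. 270. 150.]
brush2 (150, 165) 7 [767. 256. 150.] [778. 266. 153.]
blue 388 [561. 292.  62.] [651. 383.  73.] [605.7 337.2  42.6]
rinse 166 [ 501. -464.   62.] [ 591. -368.   73.] [ 545.4 -414.6   42.6]
```

```bash
python3 -m inch '[[[0,0,0.0725],[0.93,-0.32,-0.7],-1],[[0,0,0.0725],[0.93,-0.32,-0.7],-1],[[0,0,0.0725],[0.93,-0.32,-0.7],-1],[[0,0,0.0725],[0.93,-0.32,-0.7],-1],[[0,0,0.0725],[0.93,-0.32,-0.7],-1]]'
```

```text
clock: 0.57
tcp_pos: [323.9, -446.2, 303.0]
orientation: [[1.0, 0.001, 0.001], [0.001, -1.0, -0.003], [0.001, 0.003, -1.0]]
force: [-0.6, -0.6, -0.0]
gripper_width: 85.9
```

```bash
python3 -m inch '[[[0,0,0],[0.4,-1,0],-1],[[0,0,0],[0.4,-1,0],-1],[[0,0,0],[0.4,-1,0],-1]]'
python3 -m inch '[[[0,0,0],[0.4,-1,0],-1],[[0,0,0],[0.4,-1,0],-1],[[0,0,0],[0.4,-1,0],-1]]'
python3 -m inch '[[[0,0,0],[0,-1,0],-1],[[0,0,0],[0,-1,0],-1],[[0,0,0],[0,-1,0],-1]]'
python3 -m inch '[[[0,0,0],[0,-1,0],-1],[[0,0,0],[0,-1,0],-1],[[0,0,0],[0,-1,0],-1]]'
python3 -m inch '[[[0,0,0],[0,-1,0],-1],[[0,0,0],[0,-1,0],-1],[[0,0,0],[0,-1,0],-1]]'
python3 -m inch '[[[0,0,0],[0,-1,0],-1],[[0,0,0],[0,-1,0],-1],[[0,0,0],[0,-1,0],-1]]'
python3 -m inch '[[[0,0,0],[0.2,-1,0],-1],[[0,0,0],[0.2,-1,0],-1],[[0,0,0],[0.2,-1,0],-1],[[0,0,0],[0.2,-1,0],-1]]'
python3 - <<'E'
from m2 import *
f=grab('wrist','wristA'); pickle.dump(f,open('wA.pkl','wb'))
E
```

```text
clock: 0.82
tcp_pos: [362.4, -344.0, 299.7]
orientation: [[1.0, 0.003, -0.001], [0.003, -1.0, 0.003], [-0.001, -0.003, -1.0]]
force: [0.5, 0.7, -0.3]
gripper_width: 85.3
clock: 1.07
tcp_pos: [402.5, -243.7, 300.0]
orientation: [[1.0, 0.003, -0.001], [0.004, -1.0, 0.003], [-0.001, -0.003, -1.0]]
force: [0.1, 0.7, 0.4]
gripper_width: 85.1
clock: 1.32
tcp_pos: [401.5, -143.1, 299.9]
orientation: [[1.0, 0.005, -0.002], [0.005, -1.0, 0.003], [-0.002, -0.003, -1.0]]
force: [-0.0, -1.3, -0.5]
gripper_width: 85.3
clock: 1.57
tcp_pos: [401.4, -43.4, 300.1]
orientation: [[1.0, 0.005, -0.002], [0.005, -1.0, 0.002], [-0.002, -0.002, -1.0]]
force: [0.5, -0.5, -0.4]
gripper_width: 85.5
clock: 1.82
tcp_pos: [401.3, 56.5, 300.1]
orientation: [[1.0, 0.005, -0.002], [0.005, -1.0, 0.002], [-0.002, -0.002, -1.0]]
force: [-0.2, -0.8, -0.8]
gripper_width: 85.3
clock: 2.07
tcp_pos: [401.3, 156.5, 300.0]
orientation: [[1.0, 0.005, -0.002], [0.005, -1.0, 0.001], [-0.002, -0.001, -1.0]]
force: [0.1, -0.2, 0.1]
gripper_width: 85.6
clock: 2.4
tcp_pos: [422.0, 255.8, 299.4]
orientation: [[1.0, 0.006, -0.003], [0.006, -1.0, 0.0], [-0.003, -0.0, -1.0]]
force: [-0.3, -0.6, 0.6]
gripper_width: 85.1
```

View pics/wristA.png

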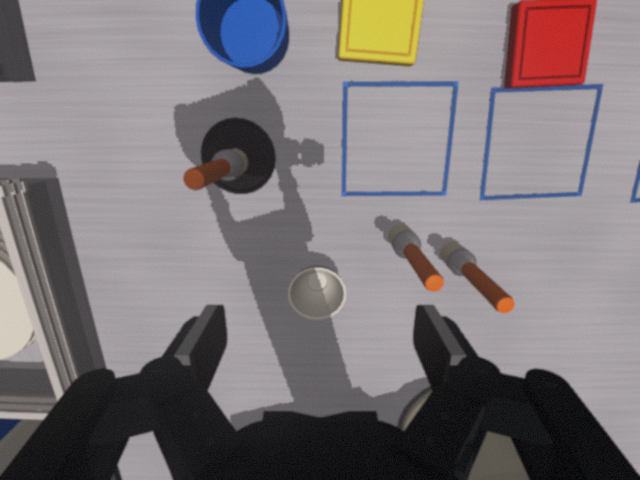

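The wrist view shows the dish brush with its tip in the dish at (235,160) and its handle top at (195,178). The blue pot is at (242,25), the yellow board at (380,30), the bays at (400,138) and (540,140), and the ramekin at (317,292).

```bash
python3 - <<'E'
from m2 import *
f=pickle.load(open('wA.pkl','rb')); P=cloud(f)
for b in bays(f): print('bay',b)
print(boards(f,P))
for z in [(8,16),(20,34),(62,80),(80,110),(110,150),(150,165)]:
    p=axis_at(f,P,(400,530,290,430),*z)
    if len(p)>5: print(z,len(p),p.min(0).round(),p.max(0).round())
p=axis_at(f,P,(500,670,270,400),62,80); print('blue',len(p),p.min(0).round(),p.max(0).round(),fitc(p))
p=axis_at(f,P,(340,390,100,180),142,165); print('b3top',len(p),p.mean(0).round())
p=axis_at(f,P,(300,360,20,100),142,165); print('b4top',len(p),p.mean(0).round())
p=axis_at(f,P,(230,350,200,320),35,60); print('ram',len(p),p.min(0),p.max(0))
E
```

```text
bay (array([487.8, 154. ]), array([143.4, 144.3]), 0.7, np.int32(2458))
bay (array([486.7, -32.8]), array([143.4, 144.5]), 3.1, np.int32(2299))
bay (array([ 436.1, -180.7]), array([55.2, 12.8]), 17.8, np.int32(207))
{'yellow': (array([609.4, 187.4]), array([88.1, 64.6]), -3.1, np.int32(4822), np.float64(21.2)), 'red': (array([600.2, -12.6]), array([87.8, 87.7]), 3.8, np.int32(6149), np.float64(21.4))}
(8, 16) 848 [422. 310.   8.] [516. 404.  16.]
(20, 34) 56 [452. 347.  20.] [479. 361.  34.]
(62, 80) 64 [453. 354.  62.] [471. 367.  80.]
(80, 110) 160 [453. 353.  80.] [471. 366. 110.]
(110, 150) 293 [453. 353. 110.] [471. 368. 150.]
(150, 165) 399 [452. 354. 150.] [471. 373. 157.]
blue 969 [563. 287.  62.] [625. 377.  73.] [606.5 331.1  42.4]
b3top 345 [362. 141. 149.]
b4top 321 [338.  66. 149.]
ram 853 [251.67948588 217.96149484  35.01946926] [330.77733506 295.31453387  47.75451599]
```

```bash
python3 -m inch '[[[0,0,0],[0.39,-1,0],-1],[[0,0,0],[0.39,-1,0],-1],[[0,0,0],[0.39,-1,0],-1],[[0,0,0],[0.39,-1,0],-1]]'
python3 -m inch '[[[0,0,0],[0,-0.07,0.3],-1],[[0,0,0],[0,-0.07,0.6],-1],[[0,0,0],[0,-0.07,0.95],-1],[[0,0,0],[0,-0.07,0.95],-1],[[0,0,0],[0,-0.07,0.95],-1]]'
python3 - <<'E'
from m2 import *
s=ctrl.state(); print(s['tcp_pos'],s['orientation'].round(4))
f=grab('wrist','wristB'); P=cloud(f)
for z in [(62,80),(80,110),(110,150),(150,165)]:
    p=axis_at(f,P,(400,530,310,430),*z)
    if len(p)>5: print(z,len(p),p.min(0).round(),p.max(0).round())
E
```

```text
clock: 2.78
tcp_pos: [462.1, 354.8, 299.4]
orientation: [[1.0, 0.003, -0.002], [0.003, -1.0, -0.0], [-0.002, 0.0, -1.0]]
force: [-0.0, 0.6, 0.5]
gripper_width: 85.3
clock: 3.2
tcp_pos: [460.2, 358.1, 204.4]
orientation: [[1.0, -0.001, -0.005], [-0.001, -1.0, -0.003], [-0.005, 0.003, -1.0]]
force: [0.5, -0.2, 0.5]
gripper_width: 85.7
[460.17449621 358.08255423 204.35163651] [[ 1.e+00 -6.e-04 -5.e-03]
 [-7.e-04 -1.e+00 -3.e-03]
 [-5.e-03  3.e-03 -1.e+00]]
(62, 80) 101 [464. 355.  62.] [472. 374.  80.]
(80, 110) 246 [461. 354.  80.] [472. 374. 110.]
(110, 150) 500 [462. 354. 110.] [472. 374. 150.]
(150, 165) 709 [452. 355. 150.] [472. 374. 157.]
```

View pics/wristB.png

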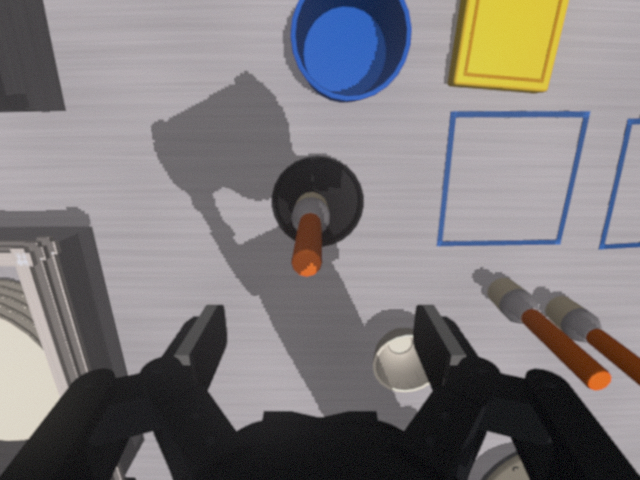

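```bash
python3 -m inch '[[[0,0,0],[0.03,-0.06,0.2],-1],[[0,0,0],[0.03,-0.06,0.5],-1],[[0,0,0],[0.03,-0.06,0.8],-1],[[0,0,0],[0.03,-0.06,1],-1],[[0,0,0],[0.03,-0.06,1],-1],[[0,0,0],[0.03,-0.06,1],-1]]'
python3 -m inch '[[[0,0,0],[0.01,0,0.09],-1],[[0,0,0],[0.01,0,0.09],-1],[[0,0,0],[0.01,0,0.09],-1]]'
```

```text
clock: 3.75
tcp_pos: [465.4, 366.4, 108.2]
orientation: [[1.0, 0.0, 0.002], [0.0, -1.0, 0.001], [0.002, -0.001, -1.0]]
force: [0.8, -0.3, 0.7]
gripper_width: 85.2
clock: 4.0
tcp_pos: [466.2, 366.8, 98.8]
orientation: [[1.0, 0.0, 0.002], [0.0, -1.0, 0.001], [0.002, -0.001, -1.0]]
force: [0.3, -0.2, 1.0]
gripper_width: 85.2
```

```bash
python3 -m inch '[[[0,0,0],[-0.04,0.03,0.03],-1],[[0,0,0],[-0.04,0.03,0.03],-1],[[0,0,0],[-0.04,0.03,0.03],-0.4],[[0,0,0],[-0.04,0.03,0.03],0.2],[[0,0,0],[-0.04,0.03,0.03],0.5],[[0,0,0],[-0.04,0.03,0.03],0.8],[[0,0,0],[-0.04,0.03,0.03],1],[[0,0,0],[-0.04,0.03,0.03],1],[[0,0,0],[-0.04,0.03,0.03],1],[[0,0,0],[-0.04,0.03,0.03],1],[[0,0,0],[-0.04,0.03,0.03],1],[[0,0,0],[-0.04,0.03,0.03],1]]' 60
python3 - <<'E'
from m2 import *
f=grab('side','sC'); cv2.imwrite('pics/sCc.png',cv2.resize(f['color'][220:400,130:420,::-1],None,fx=2.5,fy=2.5))
E
```

```text
clock: 5.0
tcp_pos: [461.3, 363.5, 94.3]
orientation: [[1.0, 0.0, 0.0], [0.0, -1.0, 0.0], [0.0, -0.0, -1.0]]
force: [-0.1, -0.1, 1.3]
gripper_width: 18.5
```

View pics/sCc.png

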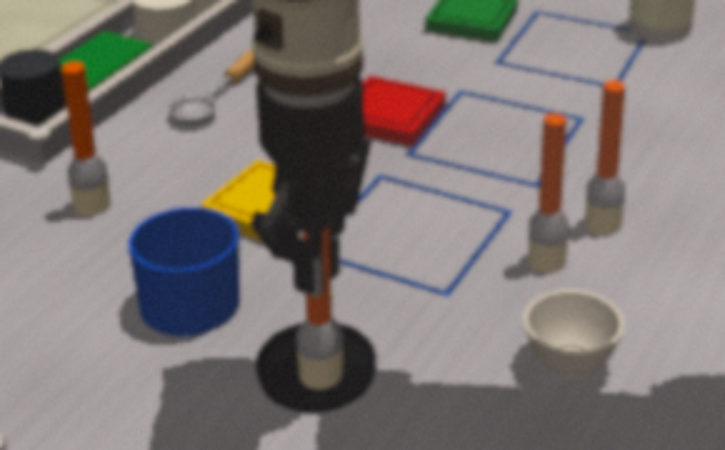

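```bash
python3 -m inch '[[[0,0,0],[0,0,-0.3],1],[[0,0,0],[0,0,-0.7],1],[[0,0,0],[0,0,-1],1],[[0,0,0],[0,0,-1],1],[[0,0,0],[0,0,-1],1]]'
python3 -m inch '[[[0,0,0],[0.3,0.1,0],1],[[0,0,0],[0.7,0.2,0],1],[[0,0,0],[1,0.32,0],1],[[0,0,0],[1,0.32,0],1],[[0,0,0],[1,0.32,0],1]]'
python3 -m inch '[[[0,0,0],[0.2,0,0],1],[[0,0,0],[0.45,0,0],1],[[0,0,0],[0.45,0,0],1],[[0,0,0],[0.45,0,0],1],[[0,0,0],[0.45,0,0],1]]'
python3 - <<'E'
from m2 import *
print(ctrl.state()['tcp_pos'])
f=grab('wrist','wD')
E
```

```text
clock: 5.47
tcp_pos: [462.5, 364.0, 196.6]
orientation: [[1.0, 0.0, 0.004], [0.0, -1.0, 0.002], [0.004, -0.002, -1.0]]
force: [-0.8, -0.2, -2.4]
gripper_width: 18.6
clock: 5.88
tcp_pos: [561.3, 330.0, 191.3]
orientation: [[1.0, -0.002, -0.004], [-0.002, -1.0, -0.002], [-0.004, 0.002, -1.0]]
force: [-1.6, 0.7, -0.1]
gripper_width: 18.7
clock: 6.3
tcp_pos: [604.5, 331.8, 193.0]
orientation: [[1.0, 0.001, -0.003], [0.001, -1.0, -0.001], [-0.003, 0.001, -1.0]]
force: [0.1, 0.6, -0.5]
gripper_width: 18.8
[604.51884529 331.84473979 192.9995295 ]
```

View pics/wD.png

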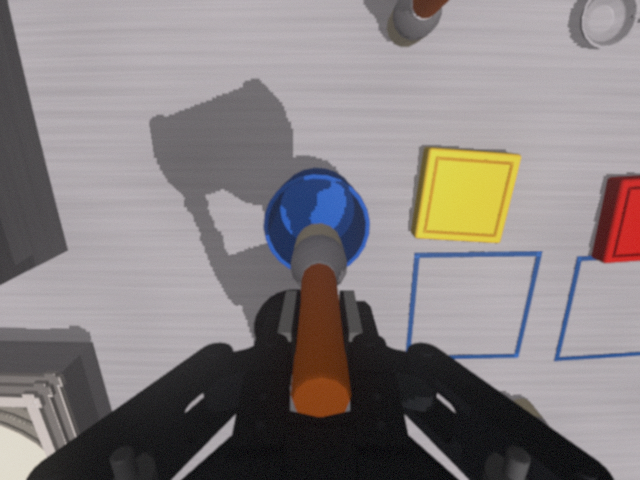

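The brush is held straight and sits over the blue pot at (318,215). Next I'll dip it and hold for about 3.3 s.

```bash
python3 -m inch '[[[0,0,0],[0.01,0,0.3],1],[[0,0,0],[0.01,0,0.6],1],[[0,0,0],[0.01,0,0.8],1],[[0,0,0],[0.01,0,0.89],1],[[0,0,0],[0.01,0,0.89],1]]'
python3 -m inch '[[[0,0,0],[0,0,0],1],[[0,0,0],[0,0,0],1],[[0,0,0],[0,0,0],1],[[0,0,0],[0,0,0],1],[[0,0,0],[0,0,0],1],[[0,0,0],[0,0,0],1],[[0,0,0],[0,0,0],1],[[0,0,0],[0,0,0],1],[[0,0,0],[0,0,0],1],[[0,0,0],[0,0,0],1],[[0,0,0],[0,0,0],1],[[0,0,0],[0,0,0],1],[[0,0,0],[0,0,0],1],[[0,0,0],[0,0,0],1],[[0,0,0],[0,0,0],1],[[0,0,0],[0,0,0],1],[[0,0,0],[0,0,0],1],[[0,0,0],[0,0,0],1],[[0,0,0],[0,0,0],1],[[0,0,0],[0,0,0],1]]'
python3 -m inch '[[[0,0,0],[0,0,0],1],[[0,0,0],[0,0,0],1],[[0,0,0],[0,0,0],1],[[0,0,0],[0,0,0],1],[[0,0,0],[0,0,0],1],[[0,0,0],[0,0,0],1],[[0,0,0],[0,0,0],1],[[0,0,0],[0,0,0],1],[[0,0,0],[0,0,0],1],[[0,0,0],[0,0,0],1],[[0,0,0],[0,0,0],1],[[0,0,0],[0,0,0],1],[[0,0,0],[0,0,0],1],[[0,0,0],[0,0,0],1],[[0,0,0],[0,0,0],1],[[0,0,0],[0,0,0],1],[[0,0,0],[0,0,0],1],[[0,0,0],[0,0,0],1],[[0,0,0],[0,0,0],1],[[0,0,0],[0,0,0],1]]'
python3 - <<'E'
from m2 import *
f=grab('top'); 
for k,v in boards(f).items(): print(k,v)
E
```

```text
clock: 6.77
tcp_pos: [604.4, 331.1, 102.2]
orientation: [[1.0, 0.001, -0.006], [0.001, -1.0, -0.002], [-0.006, 0.002, -1.0]]
force: [0.0, -0.6, -1.9]
gripper_width: 18.8
clock: 8.43
tcp_pos: [607.3, 331.5, 105.3]
orientation: [[1.0, 0.0, -0.0], [0.0, -1.0, 0.0], [-0.0, -0.0, -1.0]]
force: [1.0, -0.8, -0.4]
gripper_width: 18.7
clock: 10.1
tcp_pos: [607.3, 331.5, 105.3]
orientation: [[1.0, 0.0, 0.0], [0.0, -1.0, 0.0], [0.0, -0.0, -1.0]]
force: [-0.5, -0.3, -1.2]
gripper_width: 18.7
green (array([ 616.5, -248.6]), array([86.5, 88.2]), 8.3, np.int32(1288), np.float64(21.3))
yellow (array([620.4, 186.4]), array([88.6, 88.1]), -3.6, np.int32(1303), np.float64(21.1))
red (array([597.4, -11.8]), array([86.9, 85.7]), 3.7, np.int32(1264), np.float64(21.2))
```

```bash
python3 -m inch '[[[0,0,0],[0,0,-0.3],1],[[0,0,0],[0,0,-0.7],1],[[0,0,0],[0,0,-1],1],[[0,0,0],[0,0,-1],1],[[0,0,0],[0,0,-1],1]]'
python3 -m inch '[[[0,0,0],[0,0.4,0],1],[[0,0,0],[0,0.8,0],1],[[0,0,0],[0,1,0],1]]'
python3 -m inch '[[[0,0,0],[0,0.4,0],1],[[0,0,0],[0,0.8,0],1],[[0,0,0],[0,1,0],1]]'
python3 -m inch '[[[0,0,0],[0,0.4,0],1],[[0,0,0],[0,0.8,0],1],[[0,0,0],[0,1,0],1]]'
python3 -m inch '[[[0,0,0],[0,0.4,0],1],[[0,0,0],[0,0.8,0],1],[[0,0,0],[0,1,0],1]]'
python3 -m inch '[[[0,0,0],[0,0.4,0],1],[[0,0,0],[0,0.8,0],1],[[0,0,0],[0,1,0],1]]'
python3 -m inch '[[[0,0,0],[0.09,0.4,0.3],1],[[0,0,0],[0.09,0.8,0.5],1],[[0,0,0],[0.09,0.8,0.5],1],[[0,0,0],[0.09,0.8,0.5],1],[[0,0,0],[0.09,0.8,0.5],1],[[0,0,0],[0.09,0.8,0.5],1],[[0,0,0],[0.09,0.8,0.5],1],[[0,0,0],[0.09,0.8,0.5],1]]'
python3 - <<'E'
from m2 import *
f=grab('wrist','wE'); 
for k,v in boards(f).items(): print(k,v)
print(proj(f,[[616.5,-248.6,20]]))
E
```

```text
clock: 10.57
tcp_pos: [608.9, 332.0, 208.7]
orientation: [[1.0, 0.0, 0.006], [0.0, -1.0, 0.002], [0.006, -0.002, -1.0]]
force: [-0.8, 0.2, -2.7]
gripper_width: 18.6
clock: 10.82
tcp_pos: [606.0, 227.9, 202.6]
orientation: [[1.0, -0.001, -0.004], [-0.001, -1.0, -0.003], [-0.004, 0.003, -1.0]]
force: [0.7, -0.3, -0.6]
gripper_width: 18.3
clock: 11.07
tcp_pos: [606.0, 127.4, 202.8]
orientation: [[1.0, -0.002, -0.004], [-0.002, -1.0, -0.002], [-0.004, 0.002, -1.0]]
force: [0.1, 0.1, -1.7]
gripper_width: 18.6
clock: 11.32
tcp_pos: [605.9, 27.5, 202.9]
orientation: [[1.0, -0.002, -0.004], [-0.002, -1.0, -0.001], [-0.004, 0.001, -1.0]]
force: [-0.1, 0.2, -1.6]
gripper_width: 18.6
clock: 11.57
tcp_pos: [605.9, -72.4, 202.9]
orientation: [[1.0, -0.002, -0.004], [-0.002, -1.0, -0.001], [-0.004, 0.001, -1.0]]
force: [-0.3, -0.0, -1.2]
gripper_width: 18.9
clock: 11.82
tcp_pos: [605.8, -172.4, 202.8]
orientation: [[1.0, -0.002, -0.003], [-0.002, -1.0, -0.0], [-0.003, 0.0, -1.0]]
force: [0.3, -0.7, -1.5]
gripper_width: 18.5
clock: 12.48
tcp_pos: [617.0, -247.4, 156.3]
orientation: [[1.0, 0.002, 0.001], [0.002, -1.0, -0.001], [0.001, 0.001, -1.0]]
force: [0.1, -0.5, -1.2]
gripper_width: 18.3
green (array([ 620. , -251.2]), array([87.9, 86.8]), 8.4, np.int32(6654), np.float64(20.9))
red (array([601.4, -15.2]), array([87.2, 88.2]), 4.1, np.int32(7316), np.float64(20.8))
[[318.09937312 227.26705902]]
```

View pics/wE.png

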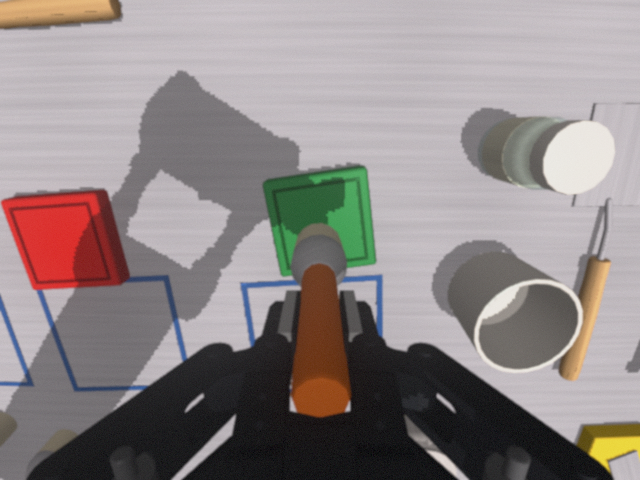

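```bash
python3 -m inch '[[[0,0,0],[0.01,0.025,0.2],1],[[0,0,0],[0.01,0.025,0.35],1],[[0,0,0],[0.01,0.025,0.44],1],[[0,0,0],[0.01,0.025,0.44],1],[[0,0,0],[0.01,0.025,0.44],1],[[0,0,0],[0.01,0.025,0.44],1],[[0,0,0],[0.01,0.025,0.44],1]]'
python3 -m inch '[[[0,0,0],[0,0,0.03],1],[[0,0,0],[0,0,0.03],1],[[0,0,0],[0,0,0.03],1]]'
```

```text
clock: 13.12
tcp_pos: [617.8, -251.1, 112.1]
orientation: [[1.0, 0.0, 0.001], [0.0, -1.0, -0.001], [0.001, 0.001, -1.0]]
force: [-0.3, 0.7, -0.1]
gripper_width: 18.5
clock: 13.37
tcp_pos: [618.1, -251.4, 109.4]
orientation: [[1.0, 0.0, 0.002], [0.0, -1.0, -0.001], [0.002, 0.001, -1.0]]
force: [1.4, 0.4, 3.5]
gripper_width: 18.8
```

```bash
python3 -m inch '[[[0,0,0],[0,0,0.005],1],[[0,0,0],[0,0,0.005],1],[[0,0,0],[0,0,0.005],1],[[0,0,0],[0,0,0.005],1],[[0,0,0],[0,0,0.005],1],[[0,0,0],[0,0,0.005],1],[[0,0,0],[0,0,0.005],1],[[0,0,0],[0,0,0.005],1],[[0,0,0],[0,0,0.005],1],[[0,0,0],[0,0,0.005],1],[[0,0,0],[0,0,0.005],1],[[0,0,0],[0,0,0.005],1],[[0,0,0],[0,0,0.005],1],[[0,0,0],[0,0,0.005],1],[[0,0,0],[0,0,0.005],1],[[0,0,0],[0,0,0.005],1],[[0,0,0],[0,0,0.005],1],[[0,0,0],[0,0,0.005],1],[[0,0,0],[0,0,0.005],1],[[0,0,0],[0,0,0.005],1]]'
python3 -m inch '[[[0,0,0],[0,0,0],1],[[0,0,0],[0,0,0],1],[[0,0,0],[0,0,0],1],[[0,0,0],[0,0,0],1],[[0,0,0],[0,0,0],1],[[0,0,0],[0,0,0],1],[[0,0,0],[0,0,0],1],[[0,0,0],[0,0,0],1],[[0,0,0],[0,0,0],1],[[0,0,0],[0,0,0],1],[[0,0,0],[0,0,0],1],[[0,0,0],[0,0,0],1],[[0,0,0],[0,0,0],1],[[0,0,0],[0,0,0],1],[[0,0,0],[0,0,0],1],[[0,0,0],[0,0,0],1],[[0,0,0],[0,0,0],1],[[0,0,0],[0,0,0],1],[[0,0,0],[0,0,0],1],[[0,0,0],[0,0,0],1]]'
python3 - <<'E'
from m2 import *
f=grab('wrist','wF'); print(boards(f))
print(ctrl.state()['force'])
f=grab('top')
for k,v in boards(f).items(): print(k,v)
E
```

```text
clock: 15.03
tcp_pos: [618.3, -251.5, 109.4]
orientation: [[1.0, 0.0, 0.002], [0.0, -1.0, -0.001], [0.002, 0.001, -1.0]]
force: [-1.0, -0.1, 5.6]
gripper_width: 18.9
clock: 16.7
tcp_pos: [618.3, -251.5, 109.4]
orientation: [[1.0, 0.0, 0.002], [0.0, -1.0, -0.001], [0.002, 0.001, -1.0]]
force: [-0.0, 0.9, 5.3]
gripper_width: 18.5
{'green': (array([ 619.8, -251.4]), array([88.1, 87. ]), 8.4, np.int32(8878), np.float64(20.9)), 'red': (array([601.6, -22.8]), array([89.4, 72.9]), 1.7, np.int32(6985), np.float64(20.8))}
[-0.41892913  0.82967109  6.47581532]
yellow (array([620.4, 186.4]), array([88.5, 88. ]), -4.0, np.int32(1305), np.float64(21.0))
red (array([597.6, -11.7]), array([87. , 85.2]), 4.3, np.int32(1111), np.float64(21.2))
```

View pics/wF.png

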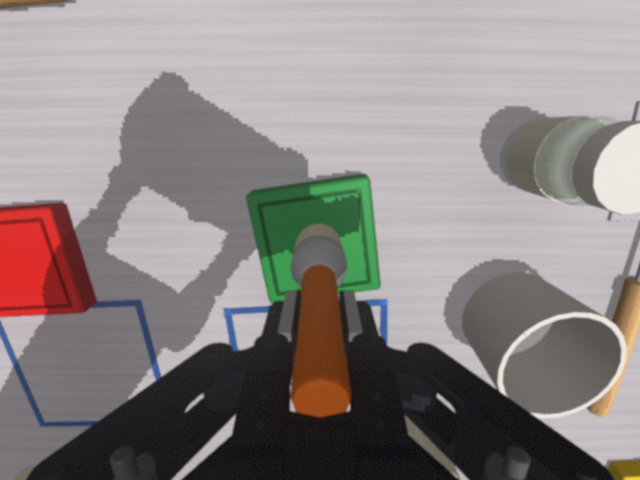

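Green is dabbed at its centre, with about 6 N of contact. Yellow is next.

```bash
python3 -m inch '[[[0,0,0],[0,0,-0.2],1],[[0,0,0],[0,0,-0.5],1],[[0,0,0],[0,-0.2,-0.5],1],[[0,0,0],[0,-0.6,-0.5],1],[[0,0,0],[0,-1,-0.5],1]]'
python3 -m inch '[[[0,0,0],[0,-0.4,0],1],[[0,0,0],[0,-0.8,0],1],[[0,0,0],[0,-1,0],1]]'
python3 -m inch '[[[0,0,0],[0,-0.4,0],1],[[0,0,0],[0,-0.8,0],1],[[0,0,0],[0,-1,0],1]]'
python3 -m inch '[[[0,0,0],[0,-0.4,0],1],[[0,0,0],[0,-0.8,0],1],[[0,0,0],[0,-1,0],1]]'
python3 -m inch '[[[0,0,0],[0.03,-0.2,0],1],[[0,0,0],[0.03,-0.37,0],1],[[0,0,0],[0.03,-0.37,0],1],[[0,0,0],[0.03,-0.37,0],1],[[0,0,0],[0.03,-0.37,0],1],[[0,0,0],[0.03,-0.37,0],1],[[0,0,0],[0.03,-0.37,0],1]]'
python3 - <<'E'
from m2 import *
f=grab('wrist','wG'); 
for k,v in boards(f).items(): print(k,v)
E
```

```text
clock: 17.22
tcp_pos: [617.3, -151.2, 158.1]
orientation: [[1.0, -0.003, 0.001], [-0.003, -1.0, -0.0], [0.001, 0.0, -1.0]]
force: [0.9, 0.1, -0.8]
gripper_width: 18.9
clock: 17.47
tcp_pos: [616.4, -46.5, 157.1]
orientation: [[1.0, 0.003, -0.002], [0.003, -1.0, 0.002], [-0.002, -0.002, -1.0]]
force: [-0.5, -0.0, -0.8]
gripper_width: 18.7
clock: 17.72
tcp_pos: [616.4, 53.2, 157.2]
orientation: [[1.0, 0.003, -0.001], [0.003, -1.0, 0.002], [-0.001, -0.002, -1.0]]
force: [0.4, 0.4, -1.8]
gripper_width: 18.8
clock: 17.97
tcp_pos: [616.3, 153.1, 157.2]
orientation: [[1.0, 0.003, -0.001], [0.003, -1.0, 0.002], [-0.001, -0.002, -1.0]]
force: [-0.8, 0.1, -0.9]
gripper_width: 18.5
clock: 18.55
tcp_pos: [620.4, 184.9, 157.7]
orientation: [[1.0, -0.001, -0.0], [-0.001, -1.0, -0.0], [-0.0, 0.0, -1.0]]
force: [-0.1, 0.7, -1.2]
gripper_width: 18.6
yellow (array([623.7, 185.9]), array([87.4, 88.9]), -3.4, np.int32(7281), np.float64(20.9))
red (array([601.1, -12.6]), array([87.2, 87.7]), 4.1, np.int32(8010), np.float64(21.0))
```

View pics/wG.png

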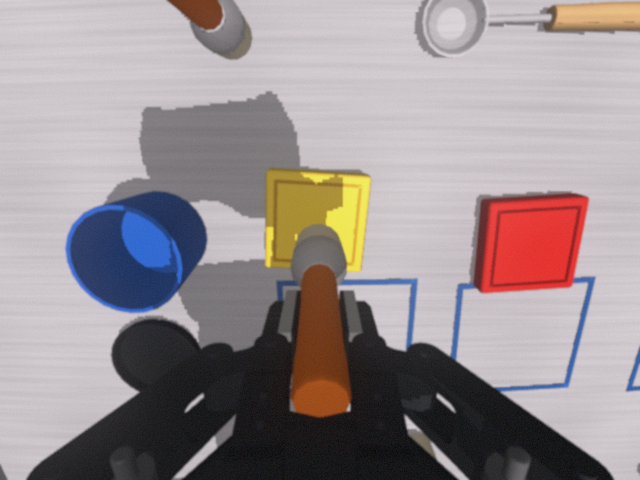

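The brush is over yellow, whose centre is about (318,222). I'll descend now.

```bash
python3 -m inch '[[[0,0,0],[0.01,-0.01,0.2],1],[[0,0,0],[0.01,-0.01,0.35],1],[[0,0,0],[0.01,-0.01,0.45],1],[[0,0,0],[0.01,-0.01,0.45],1],[[0,0,0],[0.01,-0.01,0.45],1],[[0,0,0],[0.01,-0.01,0.45],1],[[0,0,0],[0.01,-0.01,0.45],1]]'
python3 -m inch '[[[0,0,0],[0,0,0.035],1],[[0,0,0],[0,0,0.035],1],[[0,0,0],[0,0,0.035],1]]'
```

```text
clock: 19.18
tcp_pos: [622.1, 186.9, 114.0]
orientation: [[1.0, 0.0, 0.002], [0.0, -1.0, 0.0], [0.002, -0.0, -1.0]]
force: [-1.1, -0.3, -0.1]
gripper_width: 18.5
clock: 19.43
tcp_pos: [621.4, 187.0, 109.5]
orientation: [[1.0, 0.0, 0.0], [0.0, -1.0, 0.0], [0.0, -0.0, -1.0]]
force: [-0.3, 0.2, -1.1]
gripper_width: 18.7
```

```bash
python3 -m inch '[[[0,0,0],[0,0,0.005],1],[[0,0,0],[0,0,0.01],1],[[0,0,0],[0,0,0.01],1]]'
```

```text
clock: 19.68
tcp_pos: [621.8, 187.0, 109.4]
orientation: [[1.0, 0.0, 0.001], [0.0, -1.0, 0.0], [0.001, -0.0, -1.0]]
force: [-1.3, 0.3, 5.2]
gripper_width: 18.8
```

```bash
python3 -m inch '[[[0,0,0],[0,0,0],1],[[0,0,0],[0,0,0],1],[[0,0,0],[0,0,0],1],[[0,0,0],[0,0,0],1],[[0,0,0],[0,0,0],1],[[0,0,0],[0,0,0],1],[[0,0,0],[0,0,0],1],[[0,0,0],[0,0,0],1],[[0,0,0],[0,0,0],1],[[0,0,0],[0,0,0],1],[[0,0,0],[0,0,0],1],[[0,0,0],[0,0,0],1],[[0,0,0],[0,0,0],1],[[0,0,0],[0,0,0],1],[[0,0,0],[0,0,0],1],[[0,0,0],[0,0,0],1],[[0,0,0],[0,0,0],1],[[0,0,0],[0,0,0],1],[[0,0,0],[0,0,0],1],[[0,0,0],[0,0,0],1]]'
python3 -m inch '[[[0,0,0],[0,0,0],1],[[0,0,0],[0,0,0],1],[[0,0,0],[0,0,0],1],[[0,0,0],[0,0,0],1],[[0,0,0],[0,0,0],1],[[0,0,0],[0,0,0],1],[[0,0,0],[0,0,0],1],[[0,0,0],[0,0,0],1],[[0,0,0],[0,0,0],1],[[0,0,0],[0,0,0],1],[[0,0,0],[0,0,0],1],[[0,0,0],[0,0,0],1],[[0,0,0],[0,0,0],1],[[0,0,0],[0,0,0],1],[[0,0,0],[0,0,0],1],[[0,0,0],[0,0,0],1],[[0,0,0],[0,0,0],1],[[0,0,0],[0,0,0],1],[[0,0,0],[0,0,0],1],[[0,0,0],[0,0,0],1]]'
python3 - <<'E'
from m2 import *
f=grab('wrist','wH')
for k,v in boards(f).items(): print(k,v)
f=grab('top')
for k,v in boards(f).items(): print(k,v)
E
```

```text
clock: 21.35
tcp_pos: [621.8, 187.0, 109.4]
orientation: [[1.0, 0.0, 0.001], [0.0, -1.0, 0.0], [0.001, -0.0, -1.0]]
force: [-1.7, -0.9, 6.0]
gripper_width: 18.5
clock: 23.02
tcp_pos: [621.8, 187.0, 109.4]
orientation: [[1.0, 0.0, 0.001], [0.0, -1.0, 0.0], [0.001, -0.0, -1.0]]
force: [-1.8, 0.5, 5.3]
gripper_width: 18.9
yellow (array([623.7, 186. ]), array([87.5, 89.9]), -3.6, np.int32(9448), np.float64(20.9))
red (array([601.7, -12.2]), array([88.9, 88.9]), 4.0, np.int32(11185), np.float64(21.0))
green (array([ 616.4, -248.4]), array([86.9, 88.1]), 8.2, np.int32(1291), np.float64(21.3))
yellow (array([619.2, 171.7]), array([56.9, 87.4]), -3.5, np.int32(497), np.float64(21.1))
red (array([597.5, -11.8]), array([86.8, 85.5]), 3.9, np.int32(1264), np.float64(21.2))
```

View pics/wH.png

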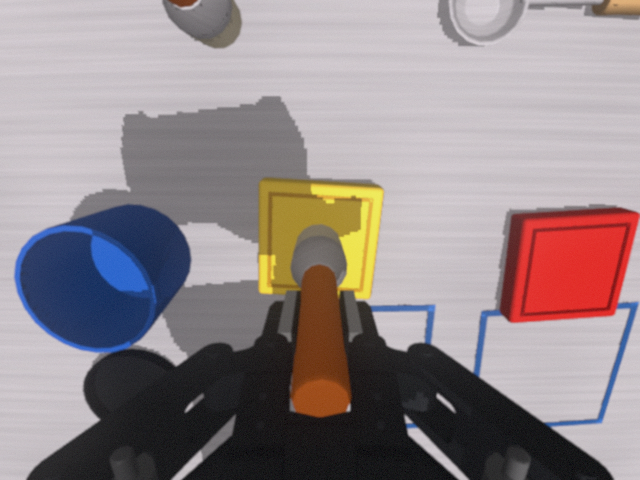

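Yellow is done, held for 3.3 s at about 6 N near the centre. Red is next.

```bash
python3 -m inch '[[[0,0,0],[0,0,-0.2],1],[[0,0,0],[0,0,-0.45],1],[[0,0,0],[0,0.2,-0.5],1],[[0,0,0],[0,0.6,-0.5],1],[[0,0,0],[0,1,-0.5],1]]'
python3 -m inch '[[[0,0,0],[-0.1,0.4,0],1],[[0,0,0],[-0.22,0.8,0],1],[[0,0,0],[-0.22,1,0],1],[[0,0,0],[-0.22,1,0],1],[[0,0,0],[-0.22,1,0],1],[[0,0,0],[-0.22,1,0],1],[[0,0,0],[-0.22,1,0],1],[[0,0,0],[-0.22,1,0],1]]'
python3 - <<'E'
from m2 import *
f=grab('wrist','wI'); 
for k,v in boards(f).items(): print(k,v)
E
```

```text
clock: 23.53
tcp_pos: [621.5, 87.0, 158.8]
orientation: [[1.0, 0.003, 0.002], [0.003, -1.0, -0.0], [0.002, 0.0, -1.0]]
force: [-0.1, -0.4, -2.1]
gripper_width: 18.8
clock: 24.2
tcp_pos: [599.4, -11.7, 158.1]
orientation: [[1.0, 0.002, -0.0], [0.002, -1.0, 0.0], [-0.0, -0.0, -1.0]]
force: [0.6, -0.1, -2.3]
gripper_width: 18.7
green (array([ 619.8, -250.4]), array([88.6, 89.2]), 8.4, np.int32(9269), np.float64(21.1))
yellow (array([623.5, 183.6]), array([91.3, 88.7]), -3.5, np.int32(9793), np.float64(20.8))
red (array([601. , -13.4]), array([86.9, 86.6]), 3.8, np.int32(4879), np.float64(20.9))
```

View pics/wI.png

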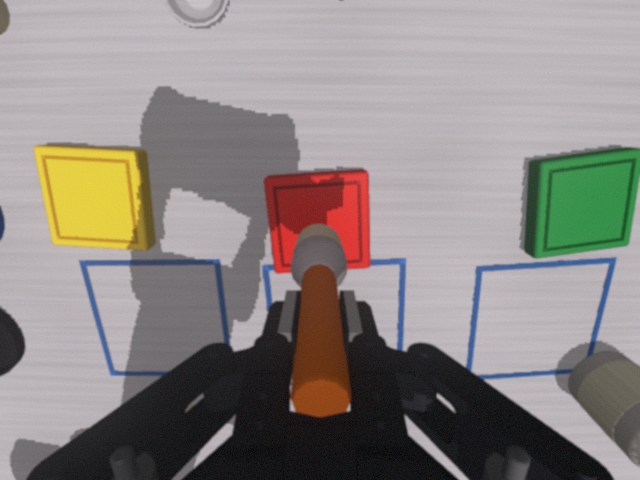

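```bash
python3 -m inch '[[[0,0,0],[0,0.01,0.2],1],[[0,0,0],[0,0.01,0.35],1],[[0,0,0],[0,0.01,0.45],1],[[0,0,0],[0,0.01,0.45],1],[[0,0,0],[0,0.01,0.45],1],[[0,0,0],[0,0.01,0.45],1],[[0,0,0],[0,0.01,0.45],1]]'
python3 -m inch '[[[0,0,0],[0,0,0.02],1],[[0,0,0],[0,0,0.04],1],[[0,0,0],[0,0,0.045],1],[[0,0,0],[0,0,0.045],1]]'
```

```text
clock: 24.83
tcp_pos: [600.3, -14.1, 114.6]
orientation: [[1.0, 0.0, 0.002], [0.0, -1.0, -0.0], [0.002, 0.001, -1.0]]
force: [0.5, -1.3, -0.9]
gripper_width: 18.7
clock: 25.17
tcp_pos: [599.8, -14.1, 109.4]
orientation: [[1.0, 0.0, 0.001], [0.0, -1.0, -0.0], [0.001, 0.0, -1.0]]
force: [-0.3, 0.4, 2.0]
gripper_width: 18.7
```

```bash
python3 -m inch '[[[0,0,0],[0,0,0.005],1],[[0,0,0],[0,0,0.005],1],[[0,0,0],[0,0,0.005],1],[[0,0,0],[0,0,0.005],1],[[0,0,0],[0,0,0.005],1],[[0,0,0],[0,0,0.005],1],[[0,0,0],[0,0,0.005],1],[[0,0,0],[0,0,0.005],1],[[0,0,0],[0,0,0.005],1],[[0,0,0],[0,0,0.005],1],[[0,0,0],[0,0,0.005],1],[[0,0,0],[0,0,0.005],1],[[0,0,0],[0,0,0.005],1],[[0,0,0],[0,0,0.005],1],[[0,0,0],[0,0,0.005],1],[[0,0,0],[0,0,0.005],1],[[0,0,0],[0,0,0.005],1],[[0,0,0],[0,0,0.005],1],[[0,0,0],[0,0,0.005],1],[[0,0,0],[0,0,0.005],1]]'
python3 -m inch '[[[0,0,0],[0,0,0],1],[[0,0,0],[0,0,0],1],[[0,0,0],[0,0,0],1],[[0,0,0],[0,0,0],1],[[0,0,0],[0,0,0],1],[[0,0,0],[0,0,0],1],[[0,0,0],[0,0,0],1],[[0,0,0],[0,0,0],1],[[0,0,0],[0,0,0],1],[[0,0,0],[0,0,0],1],[[0,0,0],[0,0,0],1],[[0,0,0],[0,0,0],1],[[0,0,0],[0,0,0],1],[[0,0,0],[0,0,0],1],[[0,0,0],[0,0,0],1],[[0,0,0],[0,0,0],1],[[0,0,0],[0,0,0],1],[[0,0,0],[0,0,0],1],[[0,0,0],[0,0,0],1],[[0,0,0],[0,0,0],1]]'
python3 - <<'E'
from m2 import *
f=grab('wrist','wJ')
for k,v in boards(f).items(): print(k,v)
f=grab('top')
P=cloud(f)
p=axis_at(f,P,(480,610,-480,-360),62,80); print('rinse',len(p),p.min(0).round(),p.max(0).round(),fitc(p))
E
```

```text
clock: 26.83
tcp_pos: [600.0, -14.1, 109.4]
orientation: [[1.0, 0.0, 0.001], [0.0, -1.0, -0.0], [0.001, 0.0, -1.0]]
force: [0.0, 0.9, 5.5]
gripper_width: 18.6
clock: 28.5
tcp_pos: [600.0, -14.2, 109.4]
orientation: [[1.0, 0.0, 0.001], [0.0, -1.0, -0.0], [0.001, 0.0, -1.0]]
force: [-2.5, 1.2, 5.7]
gripper_width: 18.4
green (array([ 617.3, -234.3]), array([89.1, 58.7]), 8.9, np.int32(7397), np.float64(21.1))
yellow (array([623.5, 181.9]), array([95. , 89.1]), -3.7, np.int32(12859), np.float64(20.8))
red (array([596., -14.]), array([77.6, 86.4]), 3.9, np.int32(5756), np.float64(20.9))
rinse 293 [ 499. -463.   62.] [ 588. -375.   77.] [ 543.4 -417.9   42. ]
```

View pics/wJ.png

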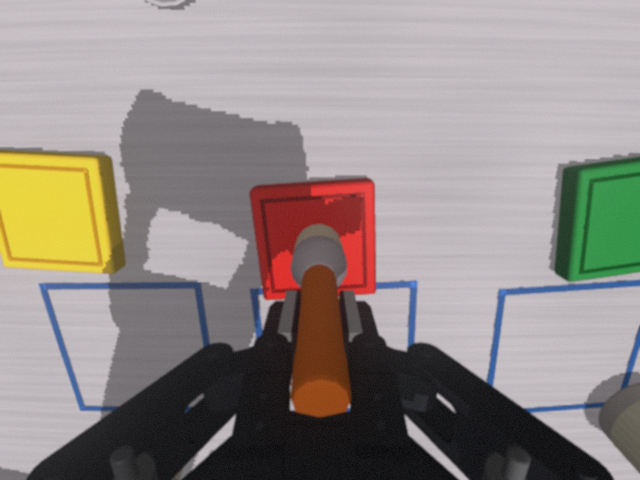

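Red is done. Now the rinse pot.

```bash
python3 -m inch '[[[0,0,0],[0,0,-0.3],1],[[0,0,0],[0,0,-0.7],1],[[0,0,0],[0,0.2,-1],1],[[0,0,0],[0,0.6,-1],1],[[0,0,0],[0,1,-1],1]]'
python3 -m inch '[[[0,0,0],[0,0.4,0],1],[[0,0,0],[0,0.8,0],1],[[0,0,0],[0,1,0],1]]'
python3 -m inch '[[[0,0,0],[-0.1,0.4,0],1],[[0,0,0],[-0.2,0.8,0],1],[[0,0,0],[-0.2,1,0],1]]'
python3 -m inch '[[[0,0,0],[-0.2,0.4,0],1],[[0,0,0],[-0.36,0.8,0],1],[[0,0,0],[-0.36,1,0],1],[[0,0,0],[-0.36,1,0],1],[[0,0,0],[-0.36,1,0],1],[[0,0,0],[-0.36,1,0],1],[[0,0,0],[-0.36,1,0],1]]'
python3 - <<'E'
from m2 import *
f=grab('wrist','wK'); P=cloud(f)
p=axis_at(f,P,(480,620,-490,-350),62,80); print('rinse',len(p),p.min(0).round(),p.max(0).round(),fitc(p))
E
```

```text
clock: 29.02
tcp_pos: [600.9, -114.7, 211.4]
orientation: [[1.0, 0.003, 0.005], [0.003, -1.0, -0.002], [0.005, 0.002, -1.0]]
force: [0.4, -0.4, -2.4]
gripper_width: 18.4
clock: 29.27
tcp_pos: [598.5, -218.6, 207.7]
orientation: [[1.0, -0.003, -0.001], [-0.003, -1.0, -0.002], [-0.001, 0.002, -1.0]]
force: [-0.2, 0.2, -1.1]
gripper_width: 18.5
clock: 29.52
tcp_pos: [577.2, -318.4, 207.6]
orientation: [[1.0, -0.003, -0.002], [-0.003, -1.0, -0.001], [-0.002, 0.001, -1.0]]
force: [0.3, -0.2, -1.5]
gripper_width: 18.3
clock: 30.1
tcp_pos: [543.9, -412.6, 207.9]
orientation: [[1.0, 0.002, -0.0], [0.002, -1.0, 0.001], [-0.0, -0.001, -1.0]]
force: [-0.4, 0.2, -0.8]
gripper_width: 18.6
rinse 1366 [ 506. -465.   62.] [ 591. -376.   73.] [ 546.9 -420.7   42.2]
```

View pics/wK.png

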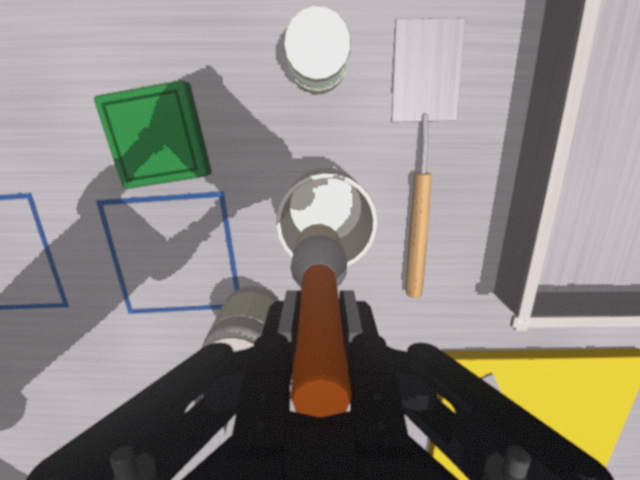

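```bash
python3 -m inch '[[[0,0,0],[0.01,0.05,0],1],[[0,0,0],[0.01,0.05,0.1],1],[[0,0,0],[0.01,0.05,0.4],1],[[0,0,0],[0.01,0.05,0.7],1],[[0,0,0],[0.01,0.05,0.9],1],[[0,0,0],[0.01,0.05,1],1],[[0,0,0],[0.01,0.05,1],1]]'
python3 -m inch '[[[0,0,0],[0,0,0.03],1],[[0,0,0],[0,0,0.03],1],[[0,0,0],[0,0,0.03],1],[[0,0,0],[0,0,0.03],1],[[0,0,0],[0,0,0.03],1],[[0,0,0],[0,0,0.03],1],[[0,0,0],[0,0,0.03],1],[[0,0,0],[0,0,0.03],1],[[0,0,0],[0,0,0.03],1],[[0,0,0],[0,0,0.03],1],[[0,0,0],[0,0,0.03],1],[[0,0,0],[0,0,0.03],1],[[0,0,0],[0,0,0.03],1],[[0,0,0],[0,0,0.03],1],[[0,0,0],[0,0,0.03],1],[[0,0,0],[0,0,0.03],1],[[0,0,0],[0,0,0.03],1],[[0,0,0],[0,0,0.03],1],[[0,0,0],[0,0,0.03],1],[[0,0,0],[0,0,0.03],1]]'
python3 -m inch '[[[0,0,0],[0,0,0],1],[[0,0,0],[0,0,0],1],[[0,0,0],[0,0,0],1],[[0,0,0],[0,0,0],1],[[0,0,0],[0,0,0],1],[[0,0,0],[0,0,0],1],[[0,0,0],[0,0,0],1],[[0,0,0],[0,0,0],1],[[0,0,0],[0,0,0],1],[[0,0,0],[0,0,0],1],[[0,0,0],[0,0,0],1],[[0,0,0],[0,0,0],1],[[0,0,0],[0,0,0],1],[[0,0,0],[0,0,0],1],[[0,0,0],[0,0,0],1],[[0,0,0],[0,0,0],1],[[0,0,0],[0,0,0],1],[[0,0,0],[0,0,0],1],[[0,0,0],[0,0,0],1],[[0,0,0],[0,0,0],1]]'
```

```text
clock: 30.73
tcp_pos: [543.0, -417.1, 104.3]
orientation: [[1.0, 0.001, -0.004], [0.001, -1.0, 0.005], [-0.004, -0.005, -1.0]]
force: [0.7, 0.0, -1.3]
gripper_width: 18.5
clock: 32.4
tcp_pos: [544.5, -419.1, 105.3]
orientation: [[1.0, 0.0, 0.0], [0.0, -1.0, -0.0], [0.0, 0.0, -1.0]]
force: [-0.3, 0.9, -1.2]
gripper_width: 18.4
clock: 34.07
tcp_pos: [544.5, -419.0, 105.3]
orientation: [[1.0, 0.0, -0.0], [0.0, -1.0, -0.0], [-0.0, 0.0, -1.0]]
force: [-0.5, 0.0, -0.7]
gripper_width: 18.9
```

```bash
python3 -m inch '[[[0,0,0],[0,0,-0.3],1],[[0,0,0],[0,0,-0.7],1],[[0,0,0],[0,-0.2,-1],1],[[0,0,0],[0,-0.6,-1],1],[[0,0,0],[0,-1,-1],1]]'
python3 -m inch '[[[0,0,0],[0,-0.4,0],1],[[0,0,0],[0,-0.8,0],1],[[0,0,0],[0,-1,0],1]]'
python3 -m inch '[[[0,0,0],[0,-0.4,0],1],[[0,0,0],[0,-0.8,0],1],[[0,0,0],[0,-1,0],1]]'
python3 -m inch '[[[0,0,0],[0,-0.4,0],1],[[0,0,0],[0,-0.8,0],1],[[0,0,0],[0,-1,0],1]]'
python3 -m inch '[[[0,0,0],[-0.1,-0.4,0],1],[[0,0,0],[-0.2,-0.8,0],1],[[0,0,0],[-0.2,-1,0],1]]'
python3 -m inch '[[[0,0,0],[-0.1,-0.4,0],1],[[0,0,0],[-0.2,-0.8,0],1],[[0,0,0],[-0.2,-1,0],1]]'
python3 -m inch '[[[0,0,0],[-0.1,-0.4,0],1],[[0,0,0],[-0.2,-0.8,0],1],[[0,0,0],[-0.2,-1,0],1]]'
python3 -m inch '[[[0,0,0],[-0.1,-0.4,0],1],[[0,0,0],[-0.15,-0.76,0],1],[[0,0,0],[-0.15,-0.76,0],1],[[0,0,0],[-0.15,-0.76,0],1],[[0,0,0],[-0.15,-0.76,0],1],[[0,0,0],[-0.15,-0.76,0],1],[[0,0,0],[-0.15,-0.76,0],1]]'
python3 - <<'E'
from m2 import *
f=grab('wrist','wL'); P=cloud(f)
p=axis_at(f,P,(400,530,290,430),9,19);  print(len(p),p.min(0).round(),p.max(0).round(),fitc(p))
print(proj(f,[[469,357,14],[469,309,14],[469,405,14],[421,357,14],[517,357,14]]).round())
E
```

```text
clock: 34.48
tcp_pos: [545.6, -320.2, 209.0]
orientation: [[1.0, -0.002, 0.005], [-0.002, -1.0, -0.005], [0.005, 0.005, -1.0]]
force: [0.5, 0.6, -2.4]
gripper_width: 18.8
clock: 34.73
tcp_pos: [544.2, -214.7, 205.3]
orientation: [[1.0, 0.003, -0.0], [0.003, -1.0, 0.002], [-0.0, -0.002, -1.0]]
force: [-0.2, -0.5, -0.8]
gripper_width: 18.6
clock: 34.98
tcp_pos: [544.0, -115.1, 205.4]
orientation: [[1.0, 0.002, -0.0], [0.002, -1.0, 0.002], [-0.0, -0.002, -1.0]]
force: [0.0, 0.7, -1.0]
gripper_width: 18.9
clock: 35.23
tcp_pos: [543.9, -15.2, 205.5]
orientation: [[1.0, 0.002, 0.0], [0.002, -1.0, 0.002], [0.0, -0.002, -1.0]]
force: [0.7, 0.0, -0.9]
gripper_width: 18.3
clock: 35.48
tcp_pos: [522.5, 84.8, 205.3]
orientation: [[1.0, 0.003, -0.001], [0.003, -1.0, 0.002], [-0.001, -0.002, -1.0]]
force: [0.6, 0.0, -0.5]
gripper_width: 19.0
clock: 35.73
tcp_pos: [502.4, 184.7, 205.5]
orientation: [[1.0, 0.003, -0.001], [0.003, -1.0, 0.002], [-0.001, -0.002, -1.0]]
force: [-0.1, -0.4, -1.9]
gripper_width: 18.7
clock: 35.98
tcp_pos: [482.2, 284.8, 205.5]
orientation: [[1.0, 0.003, -0.001], [0.003, -1.0, 0.002], [-0.001, -0.002, -1.0]]
force: [0.6, -0.5, -0.9]
gripper_width: 18.8
clock: 36.57
tcp_pos: [469.7, 355.8, 205.3]
orientation: [[1.0, -0.001, 0.0], [-0.001, -1.0, -0.0], [0.0, 0.0, -1.0]]
force: [0.4, -0.2, -2.5]
gripper_width: 18.8
1024 [428. 310.   9.] [516. 405.  17.] [469.2 357.5  45.1]
[[316. 212.]
 [362. 212.]
 [270. 212.]
 [316. 255.]
 [316. 165.]]
```

View pics/wL.png

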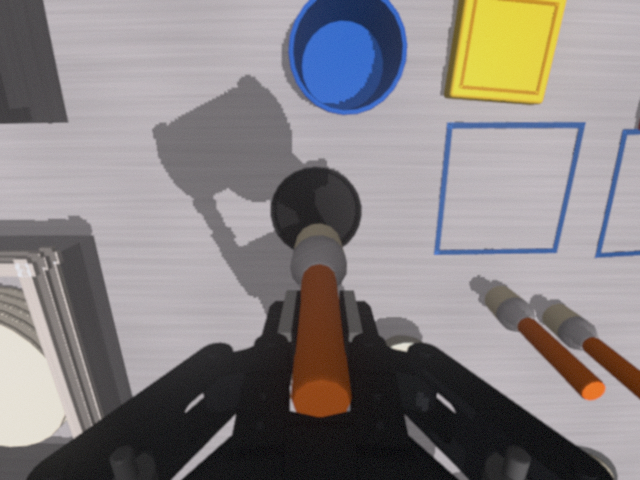

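```bash
python3 -m inch '[[[0,0,0],[0,-0.01,0.2],1],[[0,0,0],[0,-0.01,0.5],1],[[0,0,0],[0,-0.01,0.8],1],[[0,0,0],[0,-0.01,1],1],[[0,0,0],[0,-0.01,1],1],[[0,0,0],[0,-0.01,1],1],[[0,0,0],[0,-0.01,1],1],[[0,0,0],[0,-0.01,1],1]]'
python3 -m inch '[[[0,0,0],[0,0,0.05],1],[[0,0,0],[0,0,0.1],1],[[0,0,0],[0,0,0.11],1],[[0,0,0],[0,0,0.11],1],[[0,0,0],[0,0,0.11],1]]'
```

```text
clock: 37.28
tcp_pos: [471.0, 358.5, 107.9]
orientation: [[1.0, -0.0, 0.004], [-0.0, -1.0, 0.002], [0.004, -0.002, -1.0]]
force: [-0.0, 0.9, -0.4]
gripper_width: 18.4
clock: 37.7
tcp_pos: [469.1, 357.9, 94.1]
orientation: [[1.0, 0.0, -0.0], [0.0, -1.0, -0.0], [-0.0, 0.0, -1.0]]
force: [-0.4, -1.0, -1.6]
gripper_width: 18.8
```

```bash
python3 -m inch '[[[0,0,0],[0,0,0.005],1],[[0,0,0],[0,0,0.01],1],[[0,0,0],[0,0,0.01],1],[[0,0,0],[0,0,0.01],1]]'
```

```text
clock: 38.03
tcp_pos: [469.4, 358.0, 93.5]
orientation: [[1.0, 0.0, 0.0], [0.0, -1.0, 0.0], [0.0, -0.0, -1.0]]
force: [0.1, -0.2, -1.0]
gripper_width: 18.8
```

```bash
python3 -m inch '[[[0,0,0],[0,0,0.005],1],[[0,0,0],[0,0,0.01],1],[[0,0,0],[0,0,0.01],1],[[0,0,0],[0,0,0.01],1]]'
```

```text
clock: 38.37
tcp_pos: [469.8, 358.2, 93.4]
orientation: [[1.0, 0.0, 0.001], [0.0, -1.0, 0.0], [0.001, -0.0, -1.0]]
force: [-1.7, -0.3, 4.9]
gripper_width: 18.6
```

```bash
python3 -m inch '[[[0,0,0],[0,0,-0.005],1],[[0,0,0],[0,0,-0.005],0.9],[[0,0,0],[0,0,-0.005],0.6],[[0,0,0],[0,0,-0.005],0.5],[[0,0,0],[0,0,-0.005],0.4],[[0,0,0],[0,0,-0.005],0.3],[[0,0,0],[0,0,-0.005],0],[[0,0,0],[0,0,-0.005],-0.5],[[0,0,0],[0,0,-0.005],-1],[[0,0,0],[0,0,-0.005],-1],[[0,0,0],[0,0,-0.005],-1],[[0,0,0],[0,0,-0.005],-1]]' 20
python3 - <<'E'
from m2 import *
f=grab('side','sM'); cv2.imwrite('pics/sMc.png',cv2.resize(f['color'][220:400,130:420,::-1],None,fx=2.5,fy=2.5))
E
```

```text
clock: 39.37
tcp_pos: [469.3, 357.9, 92.8]
orientation: [[1.0, 0.0, 0.0], [0.0, -1.0, 0.0], [0.0, -0.0, -1.0]]
force: [0.3, -0.6, -0.0]
gripper_width: 85.4
```

View pics/sMc.png

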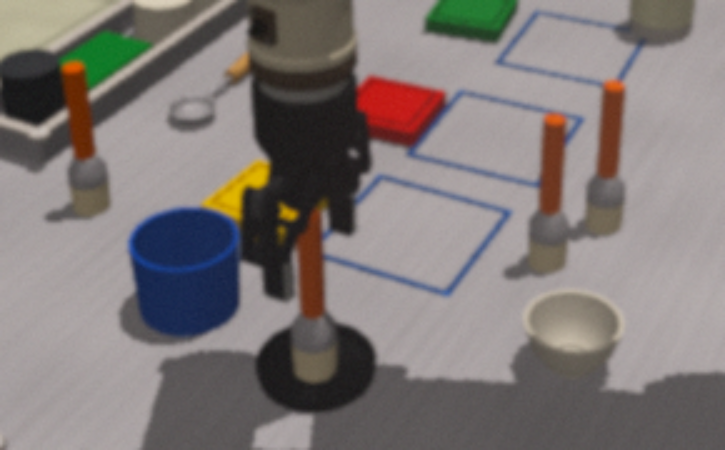

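The brush stands upright in the dish. Now I'll lift straight up and clear, then take a top view.

```bash
python3 -m inch '[[[0,0,0],[0,0,-0.1],-1],[[0,0,0],[0,0,-0.3],-1],[[0,0,0],[0,0,-0.6],-1],[[0,0,0],[0,0,-1],-1],[[0,0,0],[0,0,-1],-1],[[0,0,0],[0,0,-1],-1]]'
python3 -m inch '[[[0,0,0],[0,0,-0.4],-1],[[0,0,0],[0,0,-0.6],-0.5],[[0,0,0],[0.3,0.3,-0.6],-0.2],[[0,0,0],[0.7,0.7,-0.6],-0.2],[[0,0,0],[1,1,-0.6],-0.2],[[0,0,0],[1,1,-0.6],-0.2]]'
python3 -m inch '[[[0,0,0],[0.4,0.4,0],-0.2],[[0,0,0],[0.8,0.7,0],-0.2],[[0,0,0],[1,0.7,0],-0.2],[[0,0,0],[1,0.7,0],-0.2]]'
python3 - <<'E'
from m2 import *
print(ctrl.state()['tcp_pos'])
f=grab('top','tN')
for k,v in boards(f).items(): print(k,v)
P=cloud(f)
p=axis_at(f,P,(400,530,290,430),100,165); print('brush',len(p),p.min(0).round(),p.max(0).round())
f=grab('wrist','wN')
for k,v in boards(f).items(): print(k,v)
E
```

```text
clock: 39.92
tcp_pos: [471.4, 359.0, 197.2]
orientation: [[1.0, 0.0, 0.007], [0.0, -1.0, 0.003], [0.007, -0.003, -1.0]]
force: [-0.3, -0.0, -0.9]
gripper_width: 85.7
clock: 40.42
tcp_pos: [571.6, 253.9, 251.5]
orientation: [[1.0, -0.003, -0.001], [-0.003, -1.0, -0.002], [-0.001, 0.002, -1.0]]
force: [-0.1, -0.4, -0.1]
gripper_width: 51.1
clock: 40.75
tcp_pos: [673.2, 183.1, 248.0]
orientation: [[1.0, -0.005, -0.004], [-0.006, -1.0, -0.002], [-0.004, 0.002, -1.0]]
force: [-0.5, -0.1, -1.5]
gripper_width: 51.0
[673.18609318 183.1102778  247.95952369]
green (array([ 616.3, -248.4]), array([86.6, 88.2]), 8.2, np.int32(1289), np.float64(21.3))
yellow (array([620.3, 181.4]), array([76.5, 88.5]), -1.0, np.int32(1055), np.float64(21.1))
red (array([597.5, -11.9]), array([87.1, 85.4]), 4.1, np.int32(1263), np.float64(21.3))Traceback (most recent call last):
  File "<stdin>", line 6, in <module>
    return umr_minimum(a, axis, None, out, keepdims, initial, where)
ValueError: zero-size array to reduction operation minimum which has no identity
```

View pics/tN.png

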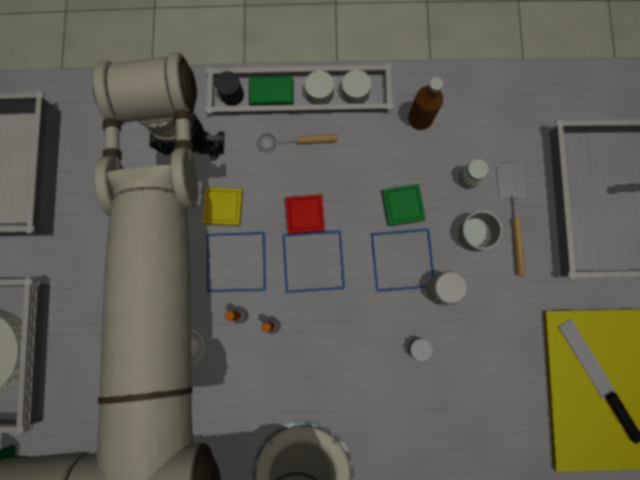

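```bash
python3 -m inch '[[[0,0,0],[0.19,0,0.3],-0.2],[[0,0,0],[0.19,0,0.7],-0.2],[[0,0,0],[0.19,0,0.9],-0.2],[[0,0,0],[0.19,0,0.9],-0.2],[[0,0,0],[0.19,0,0.9],-0.2],[[0,0,0],[0.19,0,0.9],-0.2]]'
python3 - <<'E'
from m2 import *
print(ctrl.state()['tcp_pos'])
f=grab('wrist','wN')
for k,v in boards(f).items(): print(k,v)
f=grab('side','sN')
E
```

```text
clock: 41.3
tcp_pos: [688.9, 188.7, 165.2]
orientation: [[1.0, 0.001, 0.003], [0.001, -1.0, 0.0], [0.003, -0.0, -1.0]]
force: [1.0, -0.2, 1.6]
gripper_width: 51.0
[688.88637095 188.70019886 165.2321868 ]
yellow (array([625.2, 185.9]), array([87.4, 91.4]), -3.5, np.int32(7486), np.float64(20.8))
red (array([601.8, -11.5]), array([88.2, 89.5]), 3.9, np.int32(6547), np.float64(20.9))
```

View pics/wN.png

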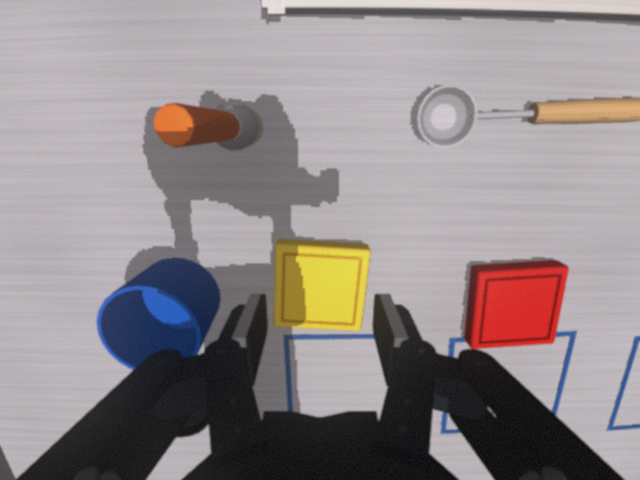

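View pics/sN.png

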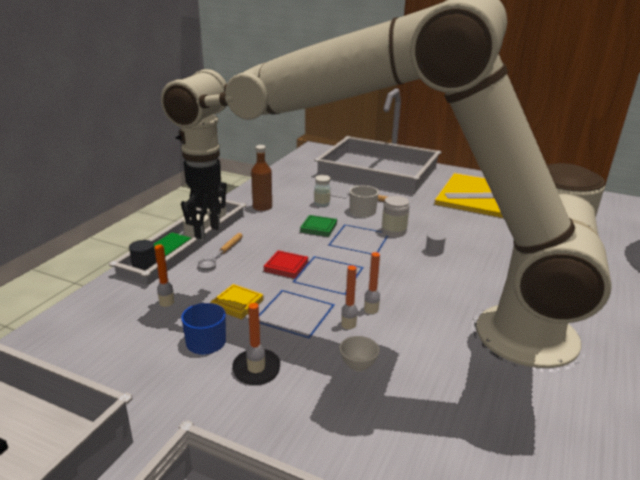

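```bash
python3 -m inch '[[[0,0,0],[0.02,0.02,0.3],-0.2],[[0,0,0],[0.02,0.02,0.7],-0.2],[[0,0,0],[0.02,0.02,1],-0.2],[[0,0,0],[0.02,0.02,1],-0.2],[[0,0,0],[0.02,0.02,1],-0.2],[[0,0,0],[0.02,0.02,1],-0.2]]'
python3 -m inch '[[[0,0,0],[0,0,0.2],-0.2],[[0,0,0],[0,0,0.4],-0.2],[[0,0,0],[0,0,0.5],-0.2],[[0,0,0],[0,0,0.5],-0.2],[[0,0,0],[0,0,0.5],-0.2],[[0,0,0],[0,0,0.5],-0.2]]'
```

```text
clock: 41.9
tcp_pos: [692.6, 186.3, 66.6]
orientation: [[1.0, 0.0, 0.005], [0.0, -1.0, 0.001], [0.005, -0.001, -1.0]]
force: [0.3, -0.9, 0.5]
gripper_width: 51.6
clock: 42.4
tcp_pos: [692.1, 186.2, 15.5]
orientation: [[1.0, 0.0, 0.004], [0.0, -1.0, 0.0], [0.004, -0.0, -1.0]]
force: [-0.3, -0.3, 0.6]
gripper_width: 51.3
```

```bash
python3 -m inch '[[[0,0,0],[0,0,0.08],-0.2],[[0,0,0],[0,0,0.08],-0.2],[[0,0,0],[0,0,0.08],-0.2],[[0,0,0],[0,0,0.08],-0.2]]'
python3 - <<'E'
from m2 import *
f=grab('wrist','wO')
f=grab('side'); cv2.imwrite('pics/sO.png',cv2.resize(f['color'][180:360,130:370,::-1],None,fx=3,fy=3))
E
```

```text
clock: 42.73
tcp_pos: [690.3, 186.0, 4.9]
orientation: [[1.0, 0.0, -0.0], [0.0, -1.0, 0.0], [-0.0, -0.0, -1.0]]
force: [0.5, 0.2, 0.2]
gripper_width: 51.2
```

View pics/wO.png

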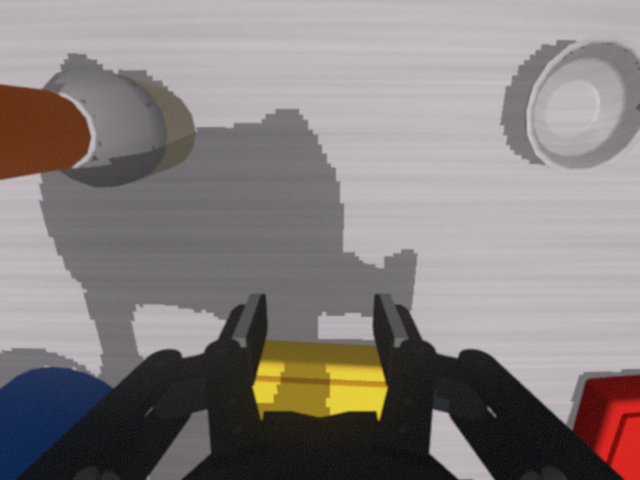

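View pics/sO.png

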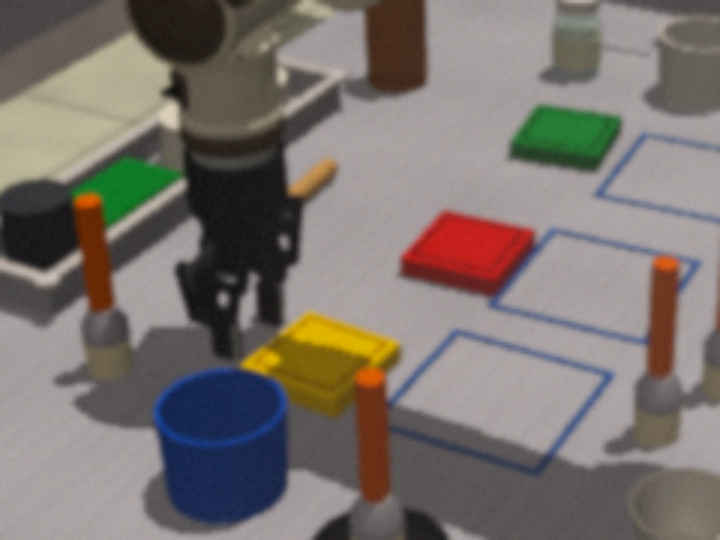

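```bash
python3 -m inch '[[[0,0,0],[-0.05,0,0],-0.2],[[0,0,0],[-0.1,0,0],-0.2],[[0,0,0],[-0.15,0,0],-0.2],[[0,0,0],[-0.2,0,0],-0.2],[[0,0,0],[-0.25,0,0],-0.2],[[0,0,0],[-0.3,0,0],-0.2],[[0,0,0],[-0.35,0,0],-0.2],[[0,0,0],[-0.4,0,0],-0.2],[[0,0,0],[-0.45,0,0],-0.2],[[0,0,0],[-0.5,0,0],-0.2],[[0,0,0],[-0.55,0,0],-0.2],[[0,0,0],[-0.6,0,0],-0.2],[[0,0,0],[-0.65,0,0],-0.2],[[0,0,0],[-0.7,0,0],-0.2],[[0,0,0],[-0.75,0,0],-0.2],[[0,0,0],[-0.77,0,0],-0.2],[[0,0,0],[-0.78,0,0],-0.2],[[0,0,0],[-0.79,0,0],-0.2]]'
python3 - <<'E'
from m2 import *
f=grab('side'); cv2.imwrite('pics/sP.png',cv2.resize(f['color'][180:360,130:370,::-1],None,fx=3,fy=3))
for k,v in boards(f).items(): print(k,v)
E
```

```text
clock: 44.33
tcp_pos: [611.2, 186.0, 4.8]
orientation: [[1.0, 0.0, 0.0], [0.0, -1.0, 0.0], [0.0, -0.0, -1.0]]
force: [2.3, 0.4, 0.5]
gripper_width: 51.3
green (array([ 613.8, -238.6]), array([87.2, 92.6]), 9.0, np.int32(413), np.float64(19.6))
yellow (array([551. , 194.7]), array([ 95.7, 100.3]), 0.1, np.int32(819), np.float64(19.3))
red (array([594.3,   0.8]), array([89.5, 96.8]), 4.1, np.int32(639), np.float64(19.4))
```

View pics/sP.png

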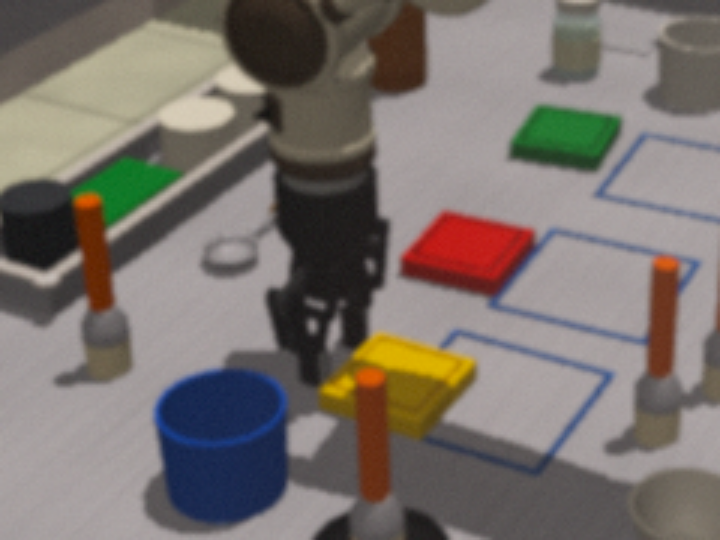

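```bash
python3 -m inch '[[[0,0,0],[0.15,0,0],-0.2],[[0,0,0],[0.15,0,-0.3],0.3],[[0,0,0],[0.15,0,-0.7],1],[[0,0,0],[0.15,0,-0.85],1],[[0,0,0],[-0.1,-0.3,-0.85],1],[[0,0,0],[-0.4,-0.5,-0.85],1],[[0,0,0],[-0.56,-0.72,-0.85],1],[[0,0,0],[-0.56,-0.72,-0.85],1],[[0,0,0],[-0.56,-0.72,-0.85],1],[[0,0,0],[-0.56,-0.72,-0.85],1]]'
python3 - <<'E'
from m2 import *
f=grab('wrist','wQ')
for k,v in boards(f).items(): print(k,v)
for b in bays(f): print('bay',b)
E
```

```text
clock: 45.22
tcp_pos: [555.6, 257.6, 89.7]
orientation: [[1.0, 0.0, -0.0], [0.0, -1.0, -0.0], [-0.0, 0.0, -1.0]]
force: [0.0, -0.4, 0.6]
gripper_width: 0.1
yellow (array([556.4, 184.4]), array([89.1, 89.2]), -0.0, np.int32(15307), np.float64(20.9))
bay (array([487.6, 103.5]), array([144.4,  45.5]), 1.6, np.int32(1951))
bay (array([483.8,   2.1]), array([144.2,  74.1]), 3.3, np.int32(1879))
bay (array([481.9, 222.3]), array([34.8,  6.9]), 0.9, np.int32(287))
```

View pics/wQ.png

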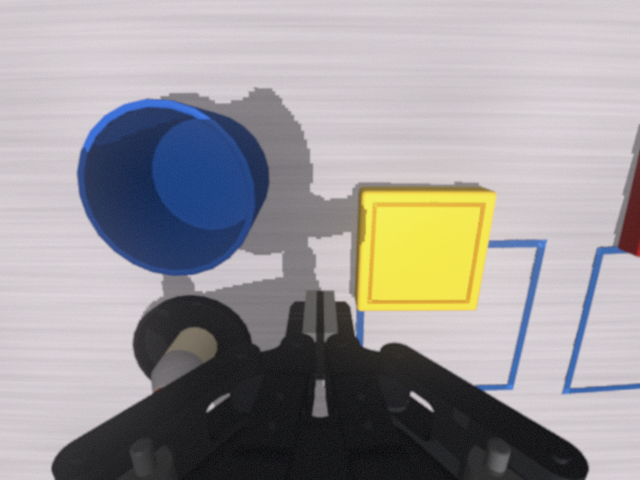

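```bash
python3 -m inch '[[[0,0,0],[0,0,0.3],1],[[0,0,0],[0,0,0.6],1],[[0,0,0],[0,0,0.8],1],[[0,0,0],[0,0,0.83],1],[[0,0,0],[0,0,0.83],1],[[0,0,0],[0,0,0.83],1],[[0,0,0],[0,0,0.83],1]]'
python3 -m inch '[[[0,0,0],[0,0.05,0],1],[[0,0,0],[0,0.1,0],1],[[0,0,0],[0,0.14,0],1],[[0,0,0],[0,0.18,0],1],[[0,0,0],[0,0.22,0],1],[[0,0,0],[0,0.26,0],1],[[0,0,0],[0,0.3,0],1],[[0,0,0],[0,0.34,0],1],[[0,0,0],[0,0.37,0],1],[[0,0,0],[0,0.39,0],1],[[0,0,0],[0,0.4,0],1],[[0,0,0],[0,0.4,0],1]]'
python3 - <<'E'
from m2 import *
f=grab('wrist','wR')
for k,v in boards(f).items(): print(k,v)
E
```

```text
clock: 45.85
tcp_pos: [557.3, 258.0, 8.9]
orientation: [[1.0, -0.0, 0.004], [-0.0, -1.0, 0.001], [0.004, -0.001, -1.0]]
force: [-0.5, -0.7, -0.3]
gripper_width: -0.4
clock: 46.85
tcp_pos: [555.3, 217.6, 6.7]
orientation: [[1.0, 0.0, -0.0], [0.0, -1.0, -0.0], [-0.0, 0.0, -1.0]]
force: [0.5, 0.4, 0.5]
gripper_width: 0.2
yellow (array([556.2, 157.5]), array([91. , 89.5]), 0.1, np.int32(28208), np.float64(20.9))
```

View pics/wR.png

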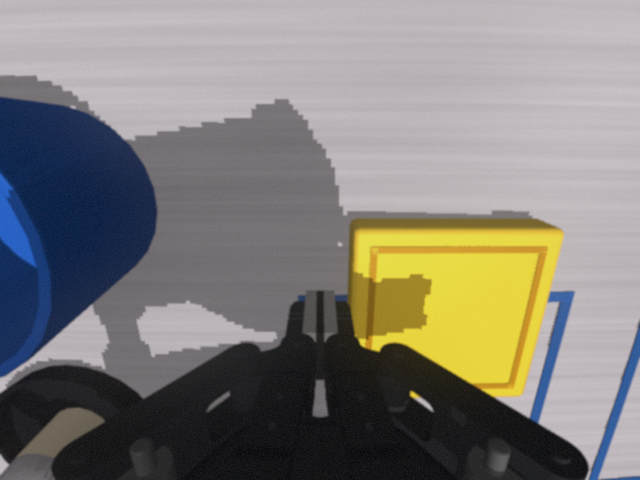

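```bash
python3 -m inch '[[[0,0,0],[0,0.015,0],1],[[0,0,0],[0,0.03,0],1],[[0,0,0],[0,0.03,0],1],[[0,0,0],[0,0.03,0],1],[[0,0,0],[0,-0.1,0],1],[[0,0,0],[0,-0.1,-0.3],1],[[0,0,0],[0,-0.1,-0.6],1],[[0,0,0],[0.3,-0.1,-0.8],0],[[0,0,0],[0.7,0.2,-0.8],-0.2],[[0,0,0],[0.71,0.5,-0.8],-0.2],[[0,0,0],[0.71,0.63,-0.8],-0.2],[[0,0,0],[0.71,0.63,-0.8],-0.2],[[0,0,0],[0.71,0.63,-0.8],-0.2],[[0,0,0],[0.71,0.63,-0.8],-0.2]]'
python3 - <<'E'
from m2 import *
f=grab('wrist','wS')
for k,v in boards(f).items(): print(k,v)
E
```

```text
clock: 48.07
tcp_pos: [625.4, 156.3, 86.3]
orientation: [[1.0, 0.001, -0.001], [0.001, -1.0, 0.001], [-0.001, -0.001, -1.0]]
force: [0.3, 0.9, -0.8]
gripper_width: 51.6
yellow (array([557.7, 153.5]), array([92.4, 87.7]), 0.1, np.int32(11322), np.float64(20.8))
red (array([601.4, -12. ]), array([88.9, 90.1]), 3.8, np.int32(13168), np.float64(21.0))
```

View pics/wS.png

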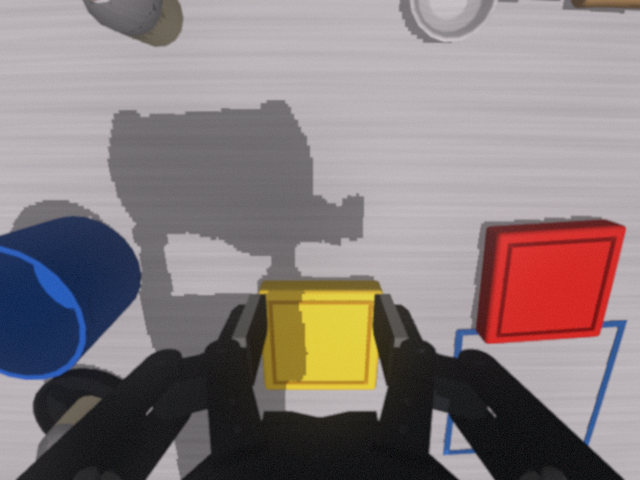

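```bash
python3 -m inch '[[[0,0,0],[0,0.01,0.3],-0.2],[[0,0,0],[0,0.01,0.6],-0.2],[[0,0,0],[0,0.01,0.78],-0.2],[[0,0,0],[0,0.01,0.81],-0.2],[[0,0,0],[0,0.01,0.81],-0.2],[[0,0,0],[0,0.01,0.81],-0.2],[[0,0,0],[0,0.01,0.81],-0.2]]'
python3 -m inch '[[[0,0,0],[-0.05,0,0],-0.2],[[0,0,0],[-0.1,0,0],-0.2],[[0,0,0],[-0.15,0,0],-0.2],[[0,0,0],[-0.2,0,0],-0.2],[[0,0,0],[-0.25,0,0],-0.2],[[0,0,0],[-0.3,0,0],-0.2],[[0,0,0],[-0.35,0,0],-0.2],[[0,0,0],[-0.4,0,0],-0.2],[[0,0,0],[-0.45,0,0],-0.2],[[0,0,0],[-0.5,0,0],-0.2],[[0,0,0],[-0.55,0,0],-0.2],[[0,0,0],[-0.6,0,0],-0.2],[[0,0,0],[-0.65,0,0],-0.2],[[0,0,0],[-0.7,0,0],-0.2],[[0,0,0],[-0.75,0,0],-0.2],[[0,0,0],[-0.78,0,0],-0.2],[[0,0,0],[-0.8,0,0],-0.2],[[0,0,0],[-0.8,0,0],-0.2],[[0,0,0],[-0.8,0,0],-0.2]]'
python3 - <<'E'
from m2 import *
f=grab('side'); cv2.imwrite('pics/sT.png',cv2.resize(f['color'][180:380,130:390,::-1],None,fx=3,fy=3))
E
```

```text
clock: 48.7
tcp_pos: [628.0, 154.6, 8.1]
orientation: [[1.0, 0.001, 0.004], [0.001, -1.0, 0.0], [0.004, -0.0, -1.0]]
force: [-0.1, 0.6, 1.1]
gripper_width: 51.2
clock: 50.28
tcp_pos: [545.4, 153.9, 5.3]
orientation: [[1.0, 0.0, -0.002], [0.0, -1.0, -0.0], [-0.002, 0.0, -1.0]]
force: [1.0, -0.1, 0.6]
gripper_width: 51.2
```

View pics/sT.png

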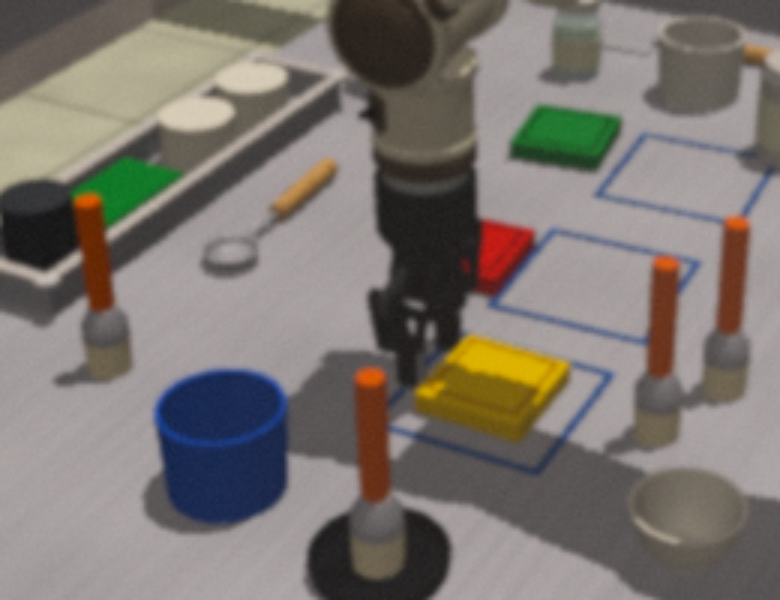

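```bash
python3 -m inch '[[[0,0,0],[-0.015,0,0],-0.2],[[0,0,0],[-0.03,0,0],-0.2],[[0,0,0],[-0.03,0,0],-0.2],[[0,0,0],[-0.03,0,0],-0.2],[[0,0,0],[0.15,0,0],-0.2],[[0,0,0],[0.15,0,-0.3],-0.2],[[0,0,0],[0.15,0,-0.7],0],[[0,0,0],[0.3,0.2,-0.85],0.5],[[0,0,0],[0.55,0.6,-0.85],1],[[0,0,0],[0.55,0.95,-0.85],1],[[0,0,0],[0.55,0.95,-0.85],1],[[0,0,0],[0.55,0.95,-0.85],1],[[0,0,0],[0.55,0.95,-0.85],1]]'
python3 - <<'E'
from m2 import *
f=grab('wrist','wU')
for k,v in boards(f).items(): print(k,v)
E
```

```text
clock: 51.42
tcp_pos: [600.9, 59.2, 90.4]
orientation: [[1.0, -0.0, -0.001], [-0.0, -1.0, 0.001], [-0.001, -0.001, -1.0]]
force: [0.2, 0.2, 0.5]
gripper_width: -0.1
yellow (array([525.1, 162.1]), array([ 49. , 106.2]), 30.2, np.int32(3686), np.float64(20.5))
red (array([600.8, -12.7]), array([87.5, 87.8]), 3.8, np.int32(13693), np.float64(21.0))
```

View pics/wU.png

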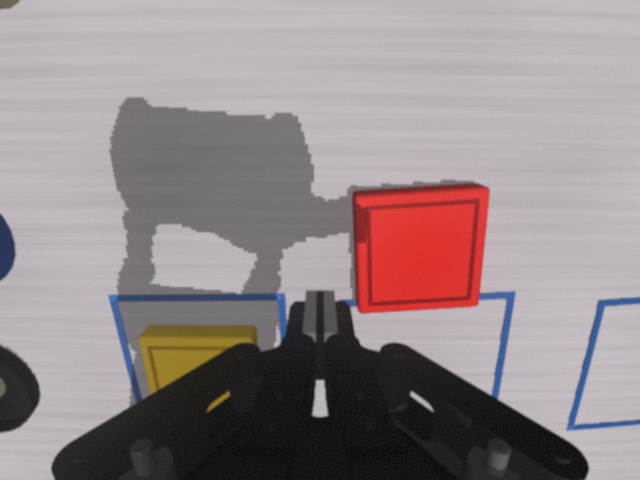

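```bash
python3 -m inch '[[[0,0,0],[0,0,0.3],1],[[0,0,0],[0,0,0.6],1],[[0,0,0],[0,0,0.8],1],[[0,0,0],[0,0,0.83],1],[[0,0,0],[0,0,0.83],1],[[0,0,0],[0,0,0.83],1],[[0,0,0],[0,0,0.83],1]]'
python3 -m inch '[[[0,0,0],[0,0.05,0],1],[[0,0,0],[0,0.09,0],1],[[0,0,0],[0,0.13,0],1],[[0,0,0],[0,0.17,0],1],[[0,0,0],[0,0.21,0],1],[[0,0,0],[0,0.25,0],1],[[0,0,0],[0,0.28,0],1],[[0,0,0],[0,0.3,0],1],[[0,0,0],[0,0.31,0],1],[[0,0,0],[0,0.31,0],1],[[0,0,0],[0,0.31,0],1]]'
python3 - <<'E'
from m2 import *
f=grab('wrist','wV')
for k,v in boards(f).items(): print(k,v)
E
```

```text
clock: 52.05
tcp_pos: [603.0, 59.3, 9.9]
orientation: [[1.0, 0.001, 0.004], [0.001, -1.0, -0.0], [0.004, 0.0, -1.0]]
force: [-0.1, -0.8, 0.7]
gripper_width: -0.3
clock: 52.97
tcp_pos: [602.2, 27.8, 8.7]
orientation: [[1.0, 0.0, 0.002], [0.0, -1.0, 0.0], [0.002, -0.0, -1.0]]
force: [0.5, 3.6, 5.2]
gripper_width: -0.1
yellow (array([525.3, 176.1]), array([36.8, 78.8]), -42.8, np.int32(3304), np.float64(20.3))
red (array([599.3, -32.2]), array([88.6, 88.6]), 2.1, np.int32(25277), np.float64(21.0))
```

View pics/wV.png

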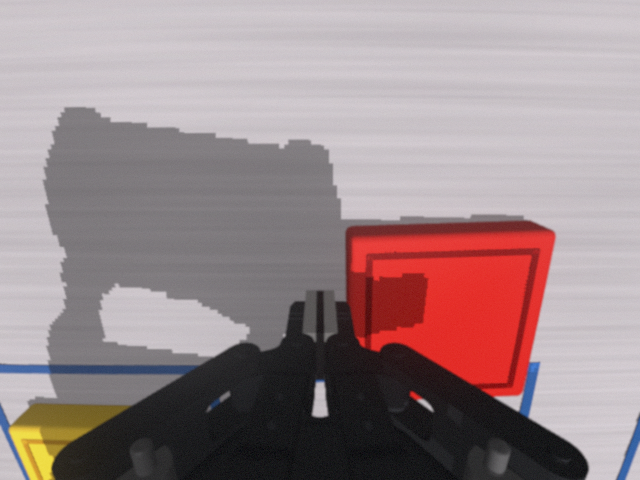

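```bash
python3 -m inch '[[[0,0,0],[0,-0.1,0],1],[[0,0,0],[0,-0.1,-0.3],1],[[0,0,0],[0,-0.1,-0.6],1],[[0,0,0],[0.3,-0.1,-0.8],0],[[0,0,0],[0.68,0.2,-0.8],-0.2],[[0,0,0],[0.68,0.5,-0.8],-0.2],[[0,0,0],[0.68,0.6,-0.8],-0.2],[[0,0,0],[0.68,0.6,-0.8],-0.2],[[0,0,0],[0.68,0.6,-0.8],-0.2],[[0,0,0],[0.68,0.6,-0.8],-0.2]]'
python3 - <<'E'
from m2 import *
f=grab('wrist','wW')
for k,v in boards(f).items(): print(k,v)
for b in bays(f): print('bay',b)
E
```

```text
clock: 53.85
tcp_pos: [668.3, -30.8, 87.0]
orientation: [[1.0, 0.001, -0.002], [0.001, -1.0, 0.001], [-0.002, -0.001, -1.0]]
force: [1.0, 0.7, -0.4]
gripper_width: 51.5
green (array([ 620.1, -239.6]), array([94.2, 82.1]), 8.7, np.int32(9710), np.float64(20.9))
yellow (array([527.1, 180.2]), array([25.8, 63.4]), 42.7, np.int32(1066), np.float64(20.2))
red (array([600. , -32.7]), array([88.2, 88.2]), 2.1, np.int32(10672), np.float64(20.9))
bay (array([ 513.2, -305.7]), array([138. ,  65.8]), 33.9, np.int32(1183))
bay (array([510.5, 175.4]), array([ 95.8, 104.8]), 1.2, np.int32(1312))
bay (array([ 551.7, -215.4]), array([ 7.9, 38.9]), 4.5, np.int32(283))
bay (array([470. ,  86.7]), array([67.7,  7.3]), 0.9, np.int32(381))
bay (array([ 441.4, -181.7]), array([49.5,  8.4]), 3.7, np.int32(261))
```

View pics/wW.png

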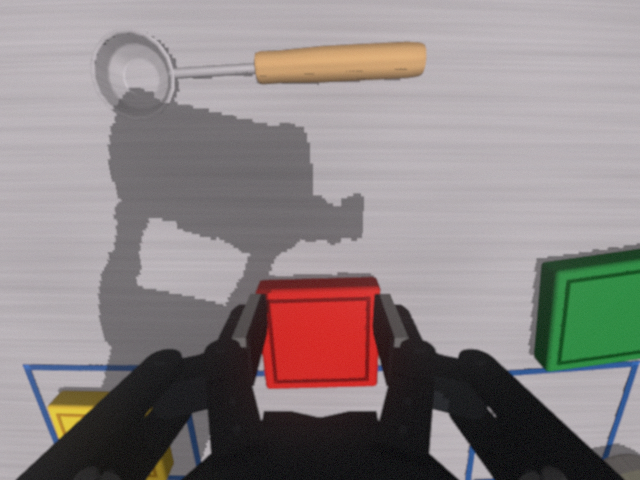

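```bash
python3 -m inch '[[[0,0,0],[0,0,0.3],-0.2],[[0,0,0],[0,0,0.6],-0.2],[[0,0,0],[0,0,0.78],-0.2],[[0,0,0],[0,0,0.82],-0.2],[[0,0,0],[0,0,0.82],-0.2],[[0,0,0],[0,0,0.82],-0.2],[[0,0,0],[0,0,0.82],-0.2]]'
python3 -m inch '[[[0,0,0],[-0.05,0,0],-0.2],[[0,0,0],[-0.1,0,0],-0.2],[[0,0,0],[-0.15,0,0],-0.2],[[0,0,0],[-0.2,0,0],-0.2],[[0,0,0],[-0.25,0,0],-0.2],[[0,0,0],[-0.3,0,0],-0.2],[[0,0,0],[-0.35,0,0],-0.2],[[0,0,0],[-0.4,0,0],-0.2],[[0,0,0],[-0.45,0,0],-0.2],[[0,0,0],[-0.5,0,0],-0.2],[[0,0,0],[-0.55,0,0],-0.2],[[0,0,0],[-0.6,0,0],-0.2],[[0,0,0],[-0.65,0,0],-0.2],[[0,0,0],[-0.7,0,0],-0.2],[[0,0,0],[-0.75,0,0],-0.2],[[0,0,0],[-0.8,0,0],-0.2],[[0,0,0],[-0.85,0,0],-0.2],[[0,0,0],[-0.9,0,0],-0.2],[[0,0,0],[-0.95,0,0],-0.2],[[0,0,0],[-1,0,0],-0.2]]'
```

```text
clock: 54.48
tcp_pos: [671.0, -31.9, 8.1]
orientation: [[1.0, 0.001, 0.004], [0.001, -1.0, -0.001], [0.004, 0.001, -1.0]]
force: [0.2, -0.5, 0.5]
gripper_width: 51.0
clock: 56.15
tcp_pos: [568.9, -32.1, 5.8]
orientation: [[1.0, 0.0, -0.0], [0.0, -1.0, 0.0], [-0.0, -0.0, -1.0]]
force: [1.7, 0.2, 1.8]
gripper_width: 51.2
```

```bash
python3 -m inch '[[[0,0,0],[-0.05,0,0],-0.2],[[0,0,0],[-0.1,0,0],-0.2],[[0,0,0],[-0.15,0,0],-0.2],[[0,0,0],[-0.2,0,0],-0.2],[[0,0,0],[-0.24,0,0],-0.2],[[0,0,0],[-0.26,0,0],-0.2],[[0,0,0],[-0.27,0,0],-0.2],[[0,0,0],[-0.27,0,0],-0.2],[[0,0,0],[-0.27,0,0],-0.2],[[0,0,0],[-0.1,0,0],-0.2],[[0,0,0],[-0.1,0,-0.3],-0.2],[[0,0,0],[-0.1,0,-0.7],-0.2],[[0,0,0],[0.1,0,-0.9],-0.2],[[0,0,0],[0.1,0,-0.9],-0.2],[[0,0,0],[0.1,0,-0.9],-0.2]]'
python3 - <<'E'
from m2 import *
f=grab('wrist','wX')
for k,v in boards(f).items(): print(k,v)
f=grab('top','tX')
for k,v in boards(f).items(): print(k,v)
E
```

```text
clock: 57.4
tcp_pos: [580.6, -32.3, 97.0]
orientation: [[1.0, 0.001, 0.002], [0.001, -1.0, -0.001], [0.002, 0.001, -1.0]]
force: [-0.8, 0.6, -0.8]
gripper_width: 51.3
green (array([ 617.3, -234.6]), array([89. , 58.8]), 9.0, np.int32(8847), np.float64(21.1))
yellow (array([491. , 150.5]), array([91.8, 93.6]), -0.2, np.int32(8780), np.float64(20.6))
red (array([486.9, -31.4]), array([87.8, 89. ]), -0.9, np.int32(9501), np.float64(20.8))
green (array([ 616.4, -248.4]), array([86.6, 88.2]), 8.2, np.int32(1295), np.float64(21.3))
yellow (array([485. , 173.2]), array([86.2, 47.8]), 0.5, np.int32(666), np.float64(21.2))
red (array([484.8, -55.6]), array([30.6, 83. ]), -0.9, np.int32(346), np.float64(21.3))
```

View pics/wX.png

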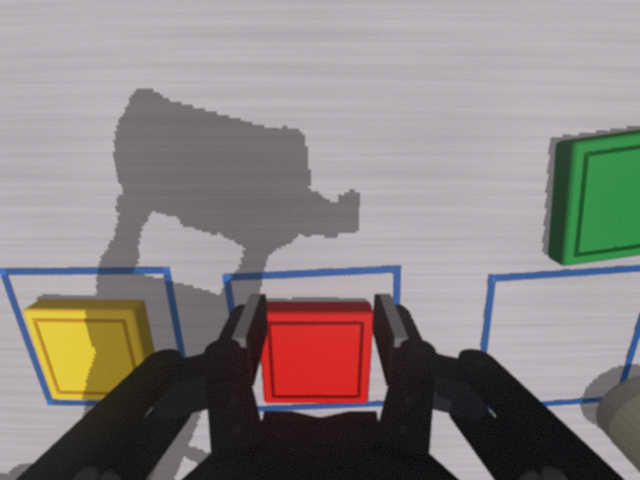

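View pics/tX.png

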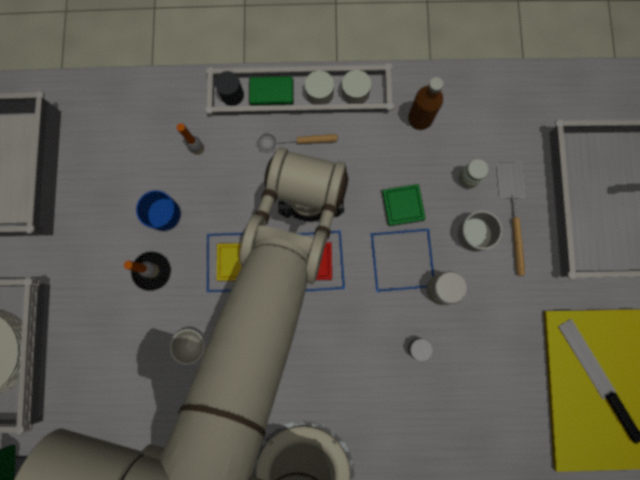

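```bash
python3 - <<'E'
from m2 import *
for n in ['top0','side0']:
    f=pickle.load(open(n+'.pkl','rb')); P=cloud(f)
    for z in [(8,60),(60,110),(110,160),(160,230)]:
        q=axis_at(f,P,(720,860,-380,-220),*z); 
        if len(q)>5: print(n,z,len(q),np.percentile(q,3,axis=0).round(),np.percentile(q,97,axis=0).round())
    q=axis_at(f,P,(640,720,-460,-350),20,110); print('jar',q.min(0).round(),q.max(0).round())
E
```

```text
top0 (8, 60) 239 [ 806. -324.    9.] [ 857. -223.   58.]
top0 (60, 110) 241 [ 807. -323.   61.] [ 840. -270.  109.]
top0 (110, 160) 536 [ 809. -328.  114.] [ 854. -271.  156.]
top0 (160, 230) 225 [ 825. -312.  164.] [ 850. -288.  204.]
jar [ 655. -433.   20.] [ 705. -385.  100.]
side0 (8, 60) 294 [ 807. -303.   10.] [ 855. -263.   58.]
side0 (60, 110) 307 [ 807. -306.   62.] [ 855. -264.  109.]
side0 (110, 160) 288 [ 810. -307.  111.] [ 855. -265.  157.]
side0 (160, 230) 130 [ 826. -302.  162.] [ 851. -280.  201.]
jar [ 654. -427.   20.] [ 707. -374.   95.]
```

```bash
python3 -m inch '[[[0,0,0],[0.2,0.4,0],-0.2],[[0,0,0],[0.4,0.8,0],-0.2],[[0,0,0],[0.5,1,0],-0.2],[[0,0,0],[0.5,1,0],-0.2]]'
python3 -m inch '[[[0,0,0],[0.2,0.4,0],-0.2],[[0,0,0],[0.4,0.8,0],-0.2],[[0,0,0],[0.53,1,0],-0.2],[[0,0,0],[0.53,1,0],-0.2],[[0,0,0],[0.53,1,0],-0.2],[[0,0,0],[0.53,1,0],-0.2]]'
python3 -m inch '[[[0,0,0],[0.02,0.1,0],-0.2],[[0,0,0],[0.02,0.1,0],-0.2],[[0,0,0],[0.02,0.1,0],-0.2],[[0,0,0],[0.02,0.1,0],-0.2]]'
python3 - <<'E'
from m2 import *
f=grab('wrist','wY')
for k,v in boards(f).items(): print(k,v)
f=grab('top','tY')
for k,v in boards(f).items(): print(k,v)
E
```

```text
clock: 57.83
tcp_pos: [629.5, -136.9, 93.9]
orientation: [[1.0, -0.004, -0.001], [-0.004, -1.0, -0.001], [-0.001, 0.001, -1.0]]
force: [-0.2, -0.2, 0.3]
gripper_width: 51.4
clock: 58.33
tcp_pos: [680.9, -230.5, 93.6]
orientation: [[1.0, 0.0, -0.004], [0.0, -1.0, 0.003], [-0.004, -0.003, -1.0]]
force: [-0.3, -0.1, 0.5]
gripper_width: 51.3
clock: 58.67
tcp_pos: [684.3, -241.5, 96.0]
orientation: [[1.0, 0.001, -0.0], [0.001, -1.0, 0.0], [-0.0, -0.0, -1.0]]
force: [-0.4, -0.6, -0.5]
gripper_width: 51.2
green (array([ 619.8, -250.7]), array([90. , 87.9]), 8.2, np.int32(10216), np.float64(20.9))
red (array([523.3,  -6.6]), array([31.7, 74. ]), 43.3, np.int32(1015), np.float64(20.4))
yellow (array([484.9, 154.3]), array([86.4, 86. ]), 0.3, np.int32(1302), np.float64(21.1))
```

View pics/wY.png

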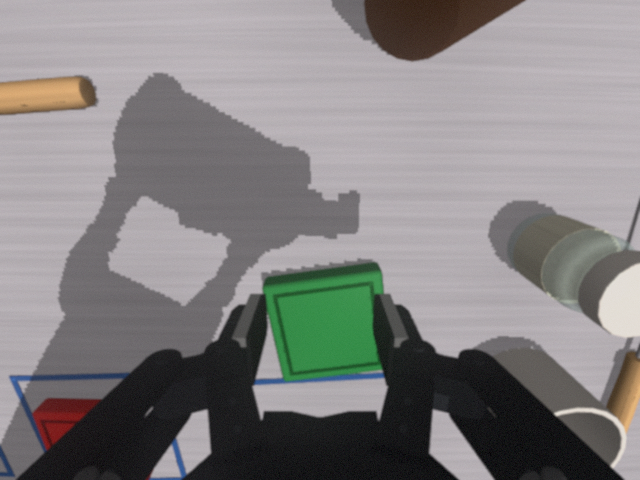

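```bash
python3 -m inch '[[[0,0,0],[0.05,0.05,0],-0.2],[[0,0,0],[0.05,0.05,0.3],-0.2],[[0,0,0],[0.05,0.05,0.6],-0.2],[[0,0,0],[0.05,0.05,0.85],-0.2],[[0,0,0],[0.05,0.05,0.9],-0.2],[[0,0,0],[0.05,0.05,0.9],-0.2],[[0,0,0],[0.05,0.05,0.9],-0.2],[[0,0,0],[0.05,0.05,0.9],-0.2]]'
python3 - <<'E'
from m2 import *
f=grab('wrist','wZ')
E
```

```text
clock: 59.43
tcp_pos: [691.3, -248.1, 8.7]
orientation: [[1.0, 0.0, 0.004], [0.0, -1.0, -0.002], [0.004, 0.002, -1.0]]
force: [0.8, 0.3, 1.2]
gripper_width: 51.0
```

View pics/wZ.png

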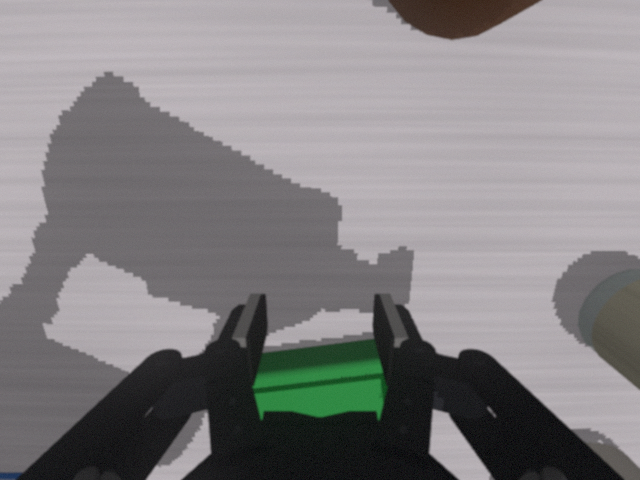

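```bash
python3 -m inch '[[[0,0,0],[-0.05,0,0.01],-0.2],[[0,0,0],[-0.1,0,0.01],-0.2],[[0,0,0],[-0.15,0,0.01],-0.2],[[0,0,0],[-0.2,0,0.01],-0.2],[[0,0,0],[-0.25,0,0.01],-0.2],[[0,0,0],[-0.3,0,0.01],-0.2],[[0,0,0],[-0.35,0,0.01],-0.2],[[0,0,0],[-0.4,0,0.01],-0.2],[[0,0,0],[-0.45,-0.005,0.01],-0.2],[[0,0,0],[-0.5,-0.01,0.01],-0.2],[[0,0,0],[-0.55,-0.015,0.01],-0.2],[[0,0,0],[-0.6,-0.02,0.01],-0.2],[[0,0,0],[-0.65,-0.025,0.01],-0.2],[[0,0,0],[-0.7,-0.03,0.01],-0.2],[[0,0,0],[-0.75,-0.035,0.01],-0.2],[[0,0,0],[-0.8,-0.04,0.01],-0.2],[[0,0,0],[-0.85,-0.045,0.01],-0.2],[[0,0,0],[-0.9,-0.05,0.01],-0.2],[[0,0,0],[-0.95,-0.055,0.01],-0.2],[[0,0,0],[-1,-0.06,0.01],-0.2]]'
python3 - <<'E'
from m2 import *
f=grab('side','sAA'); print(boards(f))
cv2.imwrite('pics/sAA.png',cv2.resize(f['color'][160:300,260:460,::-1],None,fx=3,fy=3))
E
```

```text
clock: 61.15
tcp_pos: [588.9, -241.0, 4.8]
orientation: [[1.0, 0.0, -0.0], [0.0, -1.0, 0.0], [-0.0, -0.0, -1.0]]
force: [2.4, -0.1, 0.7]
gripper_width: 51.3
{'green': (array([ 530.3, -223.8]), array([94.7, 98.3]), 1.8, np.int32(485), np.float64(19.7)), 'yellow': (array([482.3, 164.8]), array([93.5, 99.7]), 0.1, np.int32(1012), np.float64(19.5)), 'red': (array([482.1, -17.7]), array([90.9, 93.6]), 2.4, np.int32(623), np.float64(19.5))}
```

View pics/sAA.png

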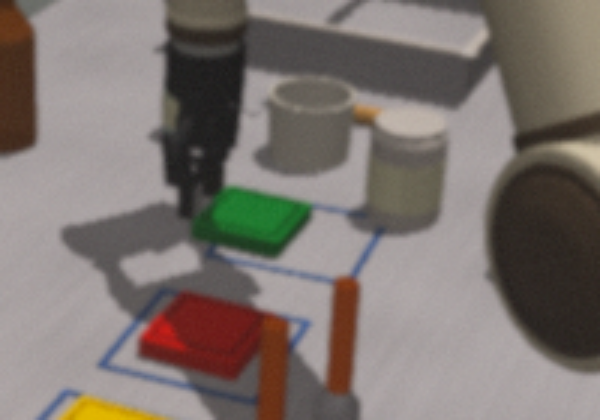

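```bash
python3 -m inch '[[[0,0,0],[-0.05,0.005,0],-0.2],[[0,0,0],[-0.1,0.01,0],-0.2],[[0,0,0],[-0.15,0.015,0],-0.2],[[0,0,0],[-0.2,0.02,0],-0.2],[[0,0,0],[-0.25,0.025,0],-0.2],[[0,0,0],[-0.3,0.03,0],-0.2],[[0,0,0],[-0.35,0.03,0],-0.2],[[0,0,0],[-0.4,0.03,0],-0.2],[[0,0,0],[-0.43,0.03,0],-0.2],[[0,0,0],[-0.44,0.03,0],-0.2],[[0,0,0],[-0.44,0.03,0],-0.2],[[0,0,0],[-0.44,0.03,0],-0.2],[[0,0,0],[-0.25,0.03,0],-0.2],[[0,0,0],[-0.25,0.03,-0.3],-0.2],[[0,0,0],[-0.25,0.03,-0.7],-0.2],[[0,0,0],[-0.25,0.03,-1],-0.2],[[0,0,0],[-0.25,0.03,-1],-0.2],[[0,0,0],[-0.25,0.03,-1],-0.2]]'
python3 - <<'E'
from m2 import *
f=grab('wrist','wBB')
for k,v in boards(f).items(): print(k,v)
for b in bays(f): print('bay',b)
E
```

```text
clock: 62.7
tcp_pos: [566.2, -245.1, 107.6]
orientation: [[1.0, 0.001, 0.004], [0.001, -1.0, -0.003], [0.004, 0.003, -1.0]]
force: [0.1, -0.8, -0.4]
gripper_width: 51.6
green (array([ 491.1, -242.2]), array([87.8, 88.9]), -0.1, np.int32(9406), np.float64(20.9))
red (array([487.2, -33.2]), array([88.6, 90. ]), 0.7, np.int32(8866), np.float64(20.7))
bay (array([ 529.3, -243. ]), array([ 57.8, 143.9]), 3.3, np.int32(2248))
bay (array([505.4, -42. ]), array([105.7, 120.2]), 3.1, np.int32(1890))
bay (array([435. ,  10.8]), array([124.2,  69.6]), -40.7, np.int32(970))
bay (array([ 417.5, -241.7]), array([  8.8, 120. ]), 3.1, np.int32(808))
```

View pics/wBB.png

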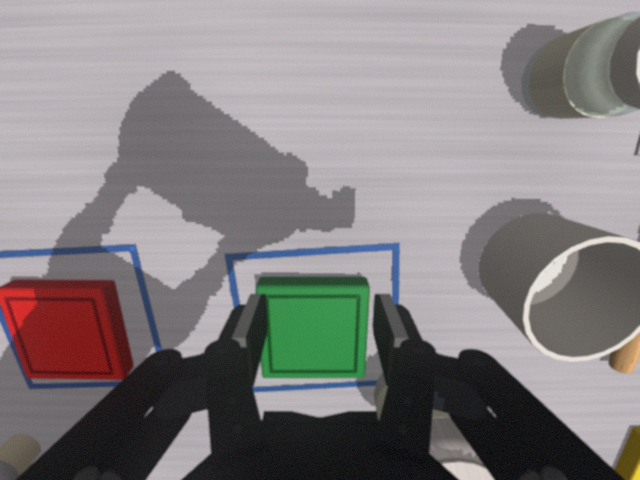

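All three look inside. I'll move the arm clear to check everything.

```bash
python3 -m inch '[[[0,0,0],[0.05,0,-0.4],-0.2],[[0,0,0],[0.05,0,-0.8],-0.2],[[0,0,0],[0.05,0,-1],-0.2],[[0,0,0],[0.05,0,-1],-0.2]]'
python3 -m inch '[[[0,0,0],[-0.3,0.3,-0.4],-0.2],[[0,0,0],[-0.6,0.6,-0.7],-0.2],[[0,0,0],[-1,1,-1],-0.2],[[0,0,0],[-1,1,-1],-0.2],[[0,0,0],[-1,1,-1],-0.2]]'
python3 -m inch '[[[0,0,0],[-0.3,0.3,0],-0.2],[[0,0,0],[-0.6,0.6,0],-0.2],[[0,0,0],[-1,1,0],-0.2],[[0,0,0],[-1,1,0],-0.2],[[0,0,0],[-1,1,0],-0.2]]'
python3 -m inch '[[[0,0,0],[-0.1,0.3,0],-0.2],[[0,0,0],[-0.2,0.6,0],-0.2],[[0,0,0],[-0.2,0.8,0],-0.2],[[0,0,0],[-0.2,0.8,0],-0.2],[[0,0,0],[-0.2,0.8,0],-0.2],[[0,0,0],[-0.2,0.8,0],-0.2]]'
python3 - <<'E'
from m2 import *
f=grab('top','tEnd'); P=cloud(f)
for k,v in boards(f,P).items(): print(k,v)
for b in bays(f): print('bay',b)
p=axis_at(f,P,(550,670,270,400),62,80); print('blue',fitc(p))
p=axis_at(f,P,(490,610,-480,-360),62,80); print('rinse',fitc(p))
p=axis_at(f,P,(400,530,290,430),80,165); print('brush',p.min(0).round(),p.max(0).round())
f=grab('side','sEnd')
E
```

```text
clock: 63.08
tcp_pos: [571.6, -245.4, 209.5]
orientation: [[1.0, 0.0, 0.006], [0.0, -1.0, -0.004], [0.006, 0.004, -1.0]]
force: [0.6, 0.6, 1.4]
gripper_width: 51.1
clock: 63.5
tcp_pos: [466.8, -348.2, 306.7]
orientation: [[1.0, -0.004, -0.0], [-0.004, -1.0, -0.004], [-0.0, 0.004, -1.0]]
force: [0.1, 0.8, -0.5]
gripper_width: 51.2
clock: 63.92
tcp_pos: [366.5, -445.8, 301.6]
orientation: [[1.0, -0.005, -0.003], [-0.005, -1.0, 0.004], [-0.003, -0.004, -1.0]]
force: [-0.3, -0.3, 0.5]
gripper_width: 51.4
clock: 64.42
tcp_pos: [350.4, -522.6, 303.2]
orientation: [[1.0, 0.002, -0.001], [0.002, -1.0, 0.003], [-0.001, -0.003, -1.0]]
force: [0.2, -0.6, 1.0]
gripper_width: 51.5
green (array([ 487.9, -239.6]), array([87.3, 85.4]), -0.9, np.int32(1338), np.float64(21.3))
yellow (array([485. , 154.3]), array([86.3, 86. ]), 0.3, np.int32(1335), np.float64(21.1))
red (array([484.1, -29.8]), array([83.1, 85.1]), -0.4, np.int32(1276), np.float64(21.3))
bay (array([ 486.4, -244.5]), array([145.9, 145.6]), 3.8, np.int32(818))
bay (array([487.5, 156. ]), array([145.4, 144.2]), 1.0, np.int32(844))
bay (array([486.3, -30.1]), array([145.6, 145. ]), 3.1, np.int32(848))
blue [605.3 332.   42.9]
rinse [ 543.4 -417.9   42.1]
brush [460. 347.  80.] [477. 367. 160.]
```

View pics/tEnd.png

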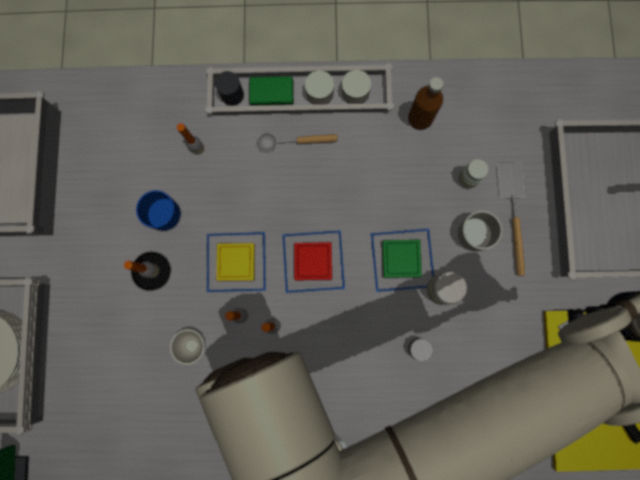

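View pics/sEnd.png

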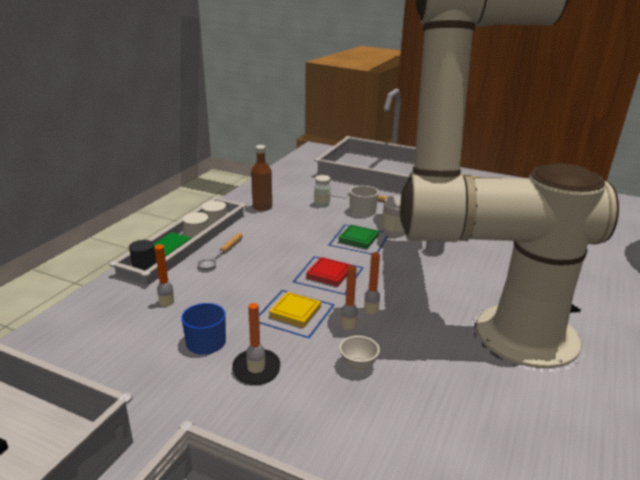

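In the final views each board is inside its own bay: yellow at top (235,262), red (313,261), green (402,259). The brush is upright in its dish at (150,270). The pots measure where they did at the start and the other things look undisturbed, so I'll hand in.

```bash
python3 - <<'E'
from m2 import *
print(ctrl.hand_in())
E
```

```text
the job is handed in; nothing more can be done
None
```

The job was completed as asked and handed in at about 64 s of the 210 s allowed; the hand-in reported no verdict.

**What I did:** I took the brush from its dish and dipped it about 55 mm into the blue pot. I then dabbed green, yellow and red in that order, each near the middle of the board with about 5–6 N of contact. After dipping it in the white rinse pot I stood it back in its dish. Each dip and dab lasted about 3.3 s. I then pushed the boards into their bays, with yellow and red first nudged sideways.

**Last checks (top camera):**

| Board | Offset from bay centre | Turn relative to bay |
|---|---|---|
| Yellow | about 3 mm | about 1° |
| Red | about 2 mm | about 3.5° |
| Green | about 5 mm | about 5° |

- **Fit:** All three boards lie flat, inside the 20 mm of spare room. The brush is upright in its dish.
- **Pots and other things:** Both pots measure within 0.1 mm of where they started. The other things look unmoved in the pictures; I did not measure them again.
- **Knock:** I saw no board knocked aside during the run.

**What disagreed:** The side camera read about 5–10 mm off in y from the top and wrist cameras, so I used those two. They agree with each other to about 2–4 mm.

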